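# Change the book under the binder's weights

### The job

Change the book that is pressing: clear the two weights and then the pressing board onto the grey felt, lay the green book flat in the free end of the wooden tray beside the ochre one, and lay the red book in its place on the base, facing the same way as the green one lay, with its black spine out over the brass edge. Then put the pressing board back on the red book with its brass edge along the spine side, leaving the spine strip uncovered, and stand both weights back on the board side by side. Set everything down gently without dropping it, and leave the ochre book and the paste jar where they are.

Things in the scene. Friction and masses are not known exactly. Their poses are not given: they have to be found in the camera images.
- base: fixed plywood base board of the pressing stack, 120 mm (x) by 150 mm (y), 18 mm thick, with one long edge faced in brass. Origin: centre of the underside, on the bench; z up. The brass edge is the -x side, at x = -60 mm, running along y; it faces roughly towards the robot. At the start the green book lies on it at x = -45 mm, y = 0, so that its 14 mm spine strip hangs out just past the brass edge, in the air.
- felt: fixed grey felt mat, 170 by 170 mm, 4 mm thick, empty: the side area, with room for both weights and the board side by side. Origin: centre of the underside, on the bench.
- tray: fixed shallow pale wooden tray for finished books, cork floor, outside 240 mm (x) by 142 mm (y) by 20 mm high, walls 6 mm, floor 6 mm thick (floor surface 6 mm above the origin). Origin: centre of the underside, on the bench. The ochre book lies in its +x end with its length along x (centre at about x = +58 mm); the free place is the -x end, centre at about x = -55 mm, y = 0.
- board: loose pressing board, brown wood, 52 mm (x) by 112 mm (y), 15 mm thick, 90 g, with one long edge faced in brass: its -x side, at x = -26 mm. Origin: centre of the underside. At the start it lies on the green book, centre about 11 mm to the book's +x side, its brass edge towards the book's spine so that the spine strip stays uncovered. It can be gripped across its 52 mm width, keeping the fingertips above the book; both weights stand on it.
- weight_black: loose round binder's weight, black with a bright steel knob, about 0.45 kg. Body 48 mm in diameter, 28 mm high; on it an upright cylindrical knob 18 mm in diameter, 26 mm high (top 54 mm above the underside). Origin: centre of the underside. Stands on the board, 29 mm from its centre along the board's length.
- weight_brass: loose round binder's weight, brass with a dark wooden knob, same sizes and mass as the black one. Origin: centre of the underside. Stands on the board, 29 mm from its centre along the board's length, at the other end.
- book_green: loose hard-bound book, green covers with a cream spine, 58 mm wide (x) by 86 mm (y), 22 mm thick, 110 g, lying flat. Origin: centre of the underside. The spine is the -x long side; the cream strip is 14 mm wide (x = -29 to -15 mm). Lies on the base under the board and the weights.
- book_red: loose hard-bound book, dark red covers with a black spine, 58 mm wide (x) by 86 mm (y), 22 mm thick, 110 g, lying flat on a fixed 2 mm thick pink blotter, turned any way. Origin: centre of the underside. The spine is the -x long side; the black strip is 14 mm wide (x = -29 to -15 mm).
- book_ochre: loose finished book, ochre covers with a brown spine, same sizes, already lying in the tray; to be left alone. Origin: centre of the underside.
- paste_jar: bystander: white paste jar with a blue lid, 68 mm in diameter, 85 mm high, on the bench between the robot and the work; to be left alone. Origin: centre of the underside.

How it is judged:
By the outcome, as a careful person would: the job done as asked, in the order asked, and still so for the second after the job is handed in, with the robot touching nothing.
It also fails if it takes over 138 s, if anything falls off the work surface, if the arm or the gripper's body presses on something with over 40 N, if the wrist force passes 120 N, or if a joint passes its speed limit or range.

### The arm

A 6-joint arm with a two-finger parallel gripper is mounted at the origin on the work surface. World frame = base frame: x ahead of the robot, y to its left, z up, the work surface at z = 0. Lengths are in m, angles in degrees, forces in N, time in s.
With the tool pointing down it reaches from about 0.375 to 0.9 m from the base axis. Payload 3.1 kg.
Tool frame: the origin (TCP) lies at the very end of the fingers, on their centre line; the grasp point (between the pads) lies 19 mm behind it; z points along the fingers, y is the line along which they close (so a half turn about z gives the same grasp; the last joint's range is limited). The gripper opens to 87 mm and grips with 3 to 60 N. Pads are 19 mm wide; open, the fingers measure 117 mm over their backs; the gripper's body (75 mm by 190 mm) begins 51 mm behind the grasp point.
Start: joints at [61.679, 30.224, 82.088, -0, 67.689, -10.227], TCP at [0.194, 0.594, 0.223] pointing down, gripper open.
Joint ranges: [-176.69, 176.69], [-43.24, 126.21], [12.49, 139.97], [-82, 262], [0, 151.66], [-163.58, 163.58]. Speed limits (degrees/s): [159.86, 159.86, 180, 180, 180, 180].

### API

Orientations are given as a 3x3 rotation matrix whose columns are the frame's x, y, z axes.
In Python, from rig import bot gives the robot as it stands.
- The arm moves only by the tool move_arm, never from a script. Its argument "increments" is a list of rows, each an object with "xyz": the shift along the tool's x, y, z in mm, a list of three; "roll": the turn about the tool's z in rad; "grip": the opening in per cent of the stroke, from 0 (shut) to 100 (fully open). A call has 1 to 5 rows; each row shifts and turns the commanded pose from where the row before left it, along the tool's axes as they then stand; what a row does not reach is not made up. A row lasts 1/12 s, in which the tool goes at most 41.7 mm and 7.16 degrees, less where a joint would pass 70% of its speed; a pose out of reach is approached as far as the arm can. A call is refused whole if a number of a shift passes 41.7 or a number of a turn 0.125, either way. A call with a gripper value outside its range is refused whole. The fingers move at their own pace and stop on an object; the grip force is fixed at half the most. Time passes only in rows, so rows that do not move let the fingers close. It gives the time, the measured TCP pose, the force, the opening and the grip force at its end, in the units of the state.
- bot.read_state(): the state, without advancing time (a new reading comes with each control period).
- bot.capture(name): name is "scene" or "top" or "wrist"; returns (picture, depth): 420x560x3 uint8, red, green, blue; 420x560 float32, m along the optical axis (not along the pixel's ray), 0 where there is no reading.
- bot.camera_model(name): a dict with "intrinsics" (3x3 intrinsics, pixels), "rvec" (rotation vector, rad) and "tvec" (3), from world to camera coordinates, as OpenCV has them; the wrist camera has in their place "tool_from_camera" (4x4, takes a point from camera to tool coordinates, whose origin is the TCP and whose axes are the flange's). Camera axes: x right, y down, z forward; pixel columns grow to the right and rows downward; lengths in m; the calibration is good to about 2 mm. A picture is of the moment at which its call begins: read the wrist's pose just before it. camera_model takes no time and is no camera call.
- bot.hand_in(): hands the job in; it is judged then, once.
Trained networks look in the newest picture that a camera, given by its name, has taken for a name from the list of things; names that differ only in an ending like _2 or _b are one class to them, and where a whole thing is asked for, a point or a joint stands for the part that bears it (a point fixed in the world has none). Each returns a list of dicts, best first, with "conf" (0 to 1); they miss things now and then, are a little off and sometimes report something else, mostly with a low value. They report only what shows in the picture. A call takes as long as a camera call.
- bot.spot_in(label, camera): "at" ([x, y, z] in m, in the coordinates of the camera as it stood for that picture, good to about 4 mm: the middle of the surface that is visible of it).
- bot.trace(label, camera): "mask" (420x560 bool, what is visible of it).
The state is a dict: "time_s": time; "joint_positions": joint angles; "qvel": joint speeds; "tau": joint torques, N m; "position": TCP position; "tcp_rot": TCP orientation; "force": force on the tool from outside, world axes, zero at the start; "moment": the same for the moment, N m; "opening": opening from 0.0 (shut) to 1.0 (fully open); "grasp_force": force on a finger pad.
Only numpy, scipy, OpenCV 4.12 (cv2) and the standard library are available. Lean on these libraries where they do the work, as an engineer would, in place of code of your own. Each camera call takes 0.05 s, during which the arm holds its last target. There are 200 camera calls.

## Working session

There is one attempt and no reset: what is moved stays moved. The work goes in short steps, Python scripts to look and compute and a tool call to move; the robot and the scene stay as the last step left them, time stands still between calls to the robot, and variables do not carry over. Pictures are saved under pics/ and viewed, at most 14 in all, crops included, and the job is handed in when it is done.

Besides the shell and the picture viewer there is one more tool, called after "Request:" as name(argument=value, ...), one argument or row to a line, values as JSON. move_arm: Moves the arm, as the interface text tells. Its arguments: {"type":"object","properties":{"increments":{"type":"array"}},"required":["increments"]}

```bash
ls; mkdir -p pics; cat > h.py <<'E'
import numpy as np,cv2,json
from rig import bot
def cam(n):
    m=bot.camera_model(n);K=np.array(m["intrinsics"])
    if n=="wrist":
        s=bot.read_state();T=np.eye(4);T[:3,:3]=s["tcp_rot"];T[:3,3]=s["position"]
        return K,T@np.array(m["tool_from_camera"])
    R=cv2.Rodrigues(np.array(m["rvec"],float))[0];T=np.eye(4);T[:3,:3]=R.T;T[:3,3]=-R.T@np.array(m["tvec"],float).ravel()
    return K,T
def cloud(d,K,T):
    v,u=np.mgrid[:d.shape[0],:d.shape[1]]
    p=np.stack([(u-K[0,2])*d/K[0,0],(v-K[1,2])*d/K[1,1],d],-1)
    return p@T[:3,:3].T+T[:3,3]
def save(img,n): cv2.imwrite(f"pics/{n}.png",img[:,:,::-1])
def rect(xy):
    r=cv2.minAreaRect((xy*1000).astype(np.float32));return r
E
python3 - <<'E'
from h import *
s=bot.read_state();print({k:np.round(v,3).tolist() for k,v in s.items()})
for n in("top","scene"):
    K,T=cam(n);im,d=bot.capture(n);save(im,n+"0");np.savez(f"{n}0.npz",im=im,d=d,K=K,T=T)
    P=cloud(d,K,T);print(n,K.round(1).tolist(),T.round(3).tolist())
    for l in "base felt tray board weight_black weight_brass book_green book_red book_ochre paste_jar".split():
        r=bot.trace(l,n)
        for q in r[:2]:
            m=q["mask"]&(d>0);p=P[m]
            if len(p)<20: continue
            zt=np.percentile(p[:,2],90);t=p[abs(p[:,2]-zt)<.006]
            print(l,round(q["conf"],2),m.sum(),"med",np.median(p,0).round(4),"ztop",zt.round(4),[np.round(x,1).tolist() if not np.isscalar(x) else round(x,1) for x in rect(t[:,:2])])
E
```

```text
pics
{'time_s': 0.0, 'joint_positions': [61.681, 30.278, 82.156, -0.001, 67.687, -10.228], 'qvel': [-0.042, -0.052, -0.022, 0.015, -0.107, -0.037], 'tau': [-0.001, -44.005, -17.659, 0.063, 0.058, -0.0], 'position': [0.194, 0.593, 0.222], 'tcp_rot': [[-0.951, 0.311, -0.001], [0.311, 0.951, -0.002], [0.0, -0.002, -1.0]], 'force': [-0.833, 0.028, 0.603], 'moment': [-0.023, 0.008, 0.017], 'grasp_force': 0.0, 'opening': 1.0}
top [[386.9, 0.0, 276.2], [0.0, 386.9, 205.9], [0.0, 0.0, 1.0]] [[0.01, -0.99, 0.139, 0.378], [-1.0, -0.012, -0.015, -0.001], [0.017, -0.139, -0.99, 0.939], [0.0, 0.0, 0.0, 1.0]]
base 0.78 1832 med [ 0.6348 -0.1042  0.0175] ztop 0.0197 [[612.1, -125.7], [120.3, 150.8], 6.8]
felt 0.93 4705 med [0.5548 0.1415 0.0034] ztop 0.0056 [[557.3, 141.6], [172.8, 171.0], 89.3]
tray 0.94 5406 med [0.4563 0.352  0.0065] ztop 0.0187 [[476.0, 356.5], [240.4, 144.0], 13.8]
tray 0.44 347 med [ 0.5605 -0.14    0.0542] ztop 0.0567 [[578.8, -139.0], [51.9, 110.9], 6.3]
board 0.87 249 med [ 0.5606 -0.1401  0.0545] ztop 0.0564 [[577.4, -138.4], [50.7, 108.9], 5.6]
weight_black 0.79 393 med 
[... 1398 characters left out ...]
.3], 15.0]
weight_black 0.87 299 med [ 0.5863 -0.1054  0.0831] ztop 0.106 [[580.5, -107.9], [15.2, 14.7], 74.9]
weight_black 0.55 3149 med [0.4612 0.3525 0.0075] ztop 0.0196 [[477.6, 357.6], [240.9, 144.2], 14.0]
weight_brass 0.85 337 med [ 0.5915 -0.1647  0.0829] ztop 0.105 [[584.4, -167.1], [19.2, 14.8], 5.5]
weight_brass 0.65 3308 med [0.4643 0.3537 0.0075] ztop 0.0198 [[476.0, 357.6], [244.1, 144.9], 14.0]
book_red 0.82 550 med [ 0.4838 -0.3675  0.0239] ztop 0.0267 [[478.7, -370.3], [60.8, 83.3], 36.1]
book_ochre 0.94 688 med [0.5391 0.3738 0.0275] ztop 0.0303 [[534.7, 374.9], [59.8, 87.3], 13.6]
paste_jar 0.78 637 med [0.4171 0.024  0.0639] ztop 0.0864 [[397.9, 22.1], [58.8, 54.3], 3.9]
```

View pics/top0.png

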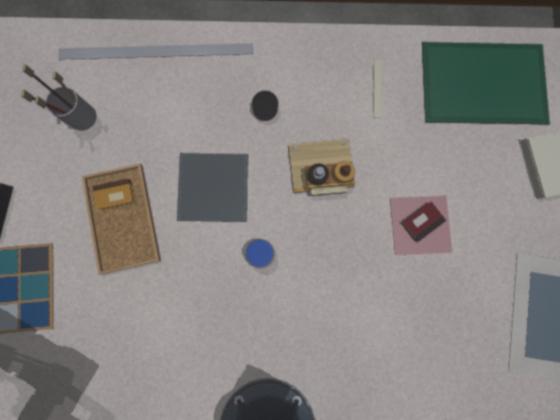

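```bash
python3 - <<'E'
import numpy as np,cv2
from h import cloud
z=np.load("top0.npz");P=cloud(z["d"],z["K"],z["T"]);im=z["im"].astype(int)
# red book: black vs red in area
xy=P[...,:2];c=np.array([.476,-.371]);a=np.deg2rad(36.1)
e=np.array([np.cos(a),np.sin(a)]);n=np.array([-e[1],e[0]])
q=(xy-c)@np.stack([e,n],1)
for s in(-.022,0.022):
  m=(abs(q[...,0]-s)<.004)&(abs(q[...,1])<.03)&(P[...,2]>.015);print("short axis",s,im[m].mean(0))
E
```

```text
short axis -0.022 [53.88311688 50.68831169 51.5974026 ]
short axis 0.022 [90.79012346 53.12345679 56.71604938]
```

The top view shows the base and stack at about (320,165), the felt at (213,187), the tray at (120,218), the jar at (260,253) and the red book at (423,220) with its black spine to the lower right. Next I turn the tool by 65° and move over the stack.

Request:
move_arm(
  increments=[
    {"xyz":[0,0,0],"roll":0.114,"grip":100},
    {"xyz":[0,0,0],"roll":0.114,"grip":100},
    {"xyz":[0,0,0],"roll":0.114,"grip":100},
    {"xyz":[0,0,0],"roll":0.114,"grip":100},
    {"xyz":[0,0,0],"roll":0.114,"grip":100},
  ],
)

```text
time_s: 1.52
position: [0.1941, 0.5941, 0.2225]
tcp_rot: [[-0.628, 0.778, -0.0], [0.778, 0.628, 0.0], [0.0, -0.0, -1.0]]
force: [0.0, -0.6, 0.0]
opening: 0.997
grasp_force: 0.0
```

Request:
move_arm(
  increments=[
    {"xyz":[0,0,0],"roll":0.114,"grip":100},
    {"xyz":[0,0,0],"roll":0.114,"grip":100},
    {"xyz":[0,0,0],"roll":0.114,"grip":100},
    {"xyz":[0,0,0],"roll":0.114,"grip":100},
    {"xyz":[0,0,0],"roll":0.114,"grip":100},
  ],
)

```text
time_s: 1.93
position: [0.1941, 0.5941, 0.2225]
tcp_rot: [[-0.109, 0.994, -0.0], [0.994, 0.109, -0.0], [-0.0, -0.0, -1.0]]
force: [-0.3, 0.2, 0.9]
opening: 1.001
grasp_force: 0.0
```

Request:
move_arm(
  increments=[
    {"xyz":[-32,12.5,0],"roll":0,"grip":100},
    {"xyz":[-32,12.5,0],"roll":0,"grip":100},
    {"xyz":[-32,12.5,0],"roll":0,"grip":100},
    {"xyz":[-32,12.5,0],"roll":0,"grip":100},
    {"xyz":[-32,12.5,0],"roll":0,"grip":100},
  ],
)

```text
time_s: 2.35
position: [0.2749, 0.441, 0.2226]
tcp_rot: [[-0.115, 0.993, 0.0], [0.993, 0.115, 0.0], [0.0, 0.0, -1.0]]
force: [0.9, 0.4, 0.3]
opening: 1.001
grasp_force: 0.0
```

Request:
move_arm(
  increments=[
    {"xyz":[-32,12.5,0],"roll":0,"grip":100},
    {"xyz":[-32,12.5,0],"roll":0,"grip":100},
    {"xyz":[-32,12.5,0],"roll":0,"grip":100},
    {"xyz":[-32,12.5,0],"roll":0,"grip":100},
    {"xyz":[-32,12.5,0],"roll":0,"grip":100},
  ],
)

```text
time_s: 2.77
position: [0.3556, 0.2891, 0.2228]
tcp_rot: [[-0.115, 0.993, 0.001], [0.993, 0.115, 0.0], [0.0, 0.001, -1.0]]
force: [0.6, -0.1, -0.4]
opening: 1.001
grasp_force: 0.0
```

Request:
move_arm(
  increments=[
    {"xyz":[-32,12.5,0],"roll":0,"grip":100},
    {"xyz":[-32,12.5,0],"roll":0,"grip":100},
    {"xyz":[-32,12.5,0],"roll":0,"grip":100},
    {"xyz":[-32,12.5,0],"roll":0,"grip":100},
    {"xyz":[-32,12.5,0],"roll":0,"grip":100},
  ],
)

```text
time_s: 3.18
position: [0.4361, 0.1372, 0.2229]
tcp_rot: [[-0.115, 0.993, 0.001], [0.993, 0.115, 0.0], [0.0, 0.001, -1.0]]
force: [0.3, -0.0, -0.2]
opening: 1.0
grasp_force: 0.0
```

Request:
move_arm(
  increments=[
    {"xyz":[-32,12.5,0],"roll":0,"grip":100},
    {"xyz":[-32,12.5,0],"roll":0,"grip":100},
    {"xyz":[-32,12.5,0],"roll":0,"grip":100},
    {"xyz":[-32,12.5,0],"roll":0,"grip":100},
    {"xyz":[-32,12.5,0],"roll":0,"grip":100},
  ],
)

```text
time_s: 3.6
position: [0.5165, -0.0148, 0.2228]
tcp_rot: [[-0.114, 0.993, 0.0], [0.993, 0.114, 0.0], [-0.0, 0.0, -1.0]]
force: [-0.1, 1.0, 1.0]
opening: 1.002
grasp_force: 0.0
```

Request:
move_arm(
  increments=[
    {"xyz":[-32,12.5,0],"roll":0,"grip":100},
    {"xyz":[-32,12.5,0],"roll":0,"grip":100},
    {"xyz":[-32,12.5,0],"roll":0,"grip":100},
    {"xyz":[-32,12.5,0],"roll":0,"grip":100},
  ],
)

```text
time_s: 3.93
position: [0.5808, -0.1361, 0.2227]
tcp_rot: [[-0.114, 0.993, 0.0], [0.993, 0.114, 0.0], [0.0, 0.0, -1.0]]
force: [1.3, 0.6, -0.0]
opening: 1.003
grasp_force: 0.0
```

```bash
cat >> h.py <<'E'
def yaw():
    R=np.array(bot.read_state()["tcp_rot"]);return np.degrees(np.arctan2(R[1,1],R[0,1]))
def plan(x,y,z,th,deg0=None,p0=None):
    """mm, deg -> roll needed (rad) and shift in tool axes after the roll"""
    p=np.array(bot.read_state()["position"])*1000 if p0 is None else np.array(p0)
    t=yaw() if deg0 is None else deg0
    roll=-np.radians((th-t+90)%180-90)
    a=np.radians(th);fl=abs((th-t+180)%360-180)>90
    yv=np.array([np.cos(a),np.sin(a)])*(-1 if fl else 1);xv=np.array([-yv[1],yv[0]])
    d=np.array([x,y])-p[:2]
    print("at",p.round(1),"yaw",round(t,1),"roll",round(roll,4),"shift x %.1f y %.1f z %.1f"%(d@xv,d@yv,p[2]-z))
E
python3 - <<'E'
from h import *
s=bot.read_state();print(s["time_s"],np.round(s["position"],4),yaw(),np.round(s["tcp_rot"],3).tolist(),np.round(s["force"],2))
K,T=cam("wrist");im,d=bot.capture("wrist");save(im,"w1");np.savez("w1.npz",im=im,d=d,K=K,T=T)
P=cloud(d,K,T)
for l in "base board weight_black weight_brass book_green".split():
    for q in bot.trace(l,"wrist")[:1]:
        m=q["mask"]&(d>0);p=P[m];zt=np.percentile(p[:,2],90);t=p[abs(p[:,2]-zt)<.005]
        print(l,round(q["conf"],2),m.sum(),"ztop",zt.round(4),t.mean(0).round(4),[np.round(x,1).tolist() if not np.isscalar(x) else round(x,1) for x in rect(t[:,:2])])
E
```

```text
3.9333 [ 0.5808 -0.1361  0.2227] 6.567609947069559 [[-0.114, 0.993, 0.0], [0.993, 0.114, 0.0], [0.0, 0.0, -1.0]] [ 1.27  0.59 -0.05]
base 0.88 8409 ztop 0.0193 [ 0.6272 -0.1086  0.0183] [[611.8, -124.0], [119.9, 150.1], 6.9]
board 0.72 1418 ztop 0.0564 [ 0.5779 -0.1258  0.0553] [[579.1, -138.3], [52.1, 112.1], 6.2]
weight_black 0.6 1914 ztop 0.1088 [ 0.576  -0.1079  0.1089] [[576.2, -108.3], [16.9, 16.9], 6.5]
weight_brass 0.81 1742 ztop 0.1088 [ 0.582  -0.1668  0.1088] [[582.2, -167.2], [17.1, 16.7], 40.0]
book_green 0.61 920 ztop 0.041 [ 0.5449 -0.1372  0.0401] [[545.0, -138.6], [13.8, 86.2], 5.4]
```

View pics/w1.png

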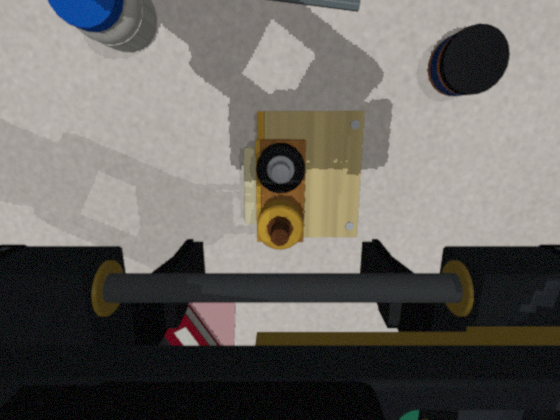

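The wrist view shows both weights on the board (knobs at about (280,168) and (280,232)), the cream strip to the left at (249,187), and clear space for the fingers. Measured heights match the sizes given (knob tops at 0.109 m). Picking the black weight by its knob.

Request:
move_arm(
  increments=[
    {"xyz":[28.2,-1.4,0],"roll":0,"grip":100},
    {"xyz":[0,0,35],"roll":0,"grip":100},
    {"xyz":[0,0,35],"roll":0,"grip":100},
    {"xyz":[0,0,35],"roll":0,"grip":100},
    {"xyz":[0,0,20],"roll":0,"grip":100},
  ],
)

```text
time_s: 4.65
position: [0.5729, -0.1038, 0.0948]
tcp_rot: [[-0.117, 0.993, -0.005], [0.993, 0.117, 0.002], [0.003, -0.005, -1.0]]
force: [-0.0, 0.1, -0.6]
opening: 0.999
grasp_force: 0.0
```

Request:
move_arm(
  increments=[
    {"xyz":[0,0,11],"roll":0,"grip":100},
    {"xyz":[0,0,0],"roll":0,"grip":0},
    {"xyz":[0,0,0],"roll":0,"grip":0},
    {"xyz":[0,0,0],"roll":0,"grip":0},
    {"xyz":[0,0,0],"roll":0,"grip":0},
  ],
)

```text
time_s: 5.07
position: [0.5769, -0.1068, 0.0884]
tcp_rot: [[-0.115, 0.993, 0.004], [0.993, 0.115, -0.001], [-0.002, 0.003, -1.0]]
force: [-0.4, -0.1, 1.0]
opening: 0.777
grasp_force: 0.0
```

Request:
move_arm(
  increments=[
    {"xyz":[0,0,0],"roll":0,"grip":0},
    {"xyz":[0,0,0],"roll":0,"grip":0},
    {"xyz":[0,0,0],"roll":0,"grip":0},
  ],
)

```text
time_s: 5.32
position: [0.5759, -0.1068, 0.0874]
tcp_rot: [[-0.115, 0.993, 0.001], [0.993, 0.115, -0.001], [-0.001, 0.001, -1.0]]
force: [-0.3, 0.1, -0.1]
opening: 0.555
grasp_force: 0.0
```

Request:
move_arm(
  increments=[
    {"xyz":[0,0,1.5],"roll":0,"grip":0},
    {"xyz":[0,0,0],"roll":0,"grip":0},
    {"xyz":[0,0,0],"roll":0,"grip":0},
    {"xyz":[0,0,0],"roll":0,"grip":0},
    {"xyz":[0,0,0],"roll":0,"grip":0},
  ],
)

```text
time_s: 5.73
position: [0.5755, -0.1065, 0.0849]
tcp_rot: [[-0.115, 0.993, -0.0], [0.993, 0.115, 0.0], [0.0, -0.0, -1.0]]
force: [-0.5, -0.6, -1.2]
opening: 0.197
grasp_force: 30.0
```

Request:
move_arm(
  increments=[
    {"xyz":[0,0,0],"roll":0,"grip":0},
    {"xyz":[0,0,0],"roll":0,"grip":0},
  ],
)

```text
time_s: 5.9
position: [0.5755, -0.1066, 0.085]
tcp_rot: [[-0.115, 0.993, -0.0], [0.993, 0.115, 0.0], [0.0, -0.0, -1.0]]
force: [0.4, -0.2, -1.3]
opening: 0.196
grasp_force: 30.0
```

```bash
python3 - <<'E'
from h import *
plan(505,175,86,6.6)
plan(582.2,-167,86,6.6,p0=[505,175,86],deg0=6.6)
E
```

```text
at [ 575.5 -106.6   85. ] yaw 6.6 roll -0.0002 shift x 287.8 y -37.7 z -1.0
at [505 175  86] yaw 6.6 roll -0.0 shift x -348.6 y 37.4 z 0.0
```

Request:
move_arm(
  increments=[
    {"xyz":[0,0,-5],"roll":0,"grip":0},
    {"xyz":[0,0,-20],"roll":0,"grip":0},
    {"xyz":[0,0,-25],"roll":0,"grip":0},
    {"xyz":[10,-1.4,-10],"roll":0,"grip":0},
    {"xyz":[20,-2.6,0],"roll":0,"grip":0},
  ],
)

```text
time_s: 6.32
position: [0.5711, -0.0792, 0.1478]
tcp_rot: [[-0.112, 0.994, 0.008], [0.994, 0.112, -0.003], [-0.004, 0.007, -1.0]]
force: [0.7, 0.7, -4.3]
opening: 0.197
grasp_force: 30.0
```

Request:
move_arm(
  increments=[
    {"xyz":[30,-4,0],"roll":0,"grip":0},
    {"xyz":[35,-4.6,0],"roll":0,"grip":0},
    {"xyz":[35,-4.6,0],"roll":0,"grip":0},
    {"xyz":[35,-4.6,0],"roll":0,"grip":0},
    {"xyz":[35,-4.6,0],"roll":0,"grip":0},
  ],
)

```text
time_s: 6.73
position: [0.5246, 0.0911, 0.1446]
tcp_rot: [[-0.114, 0.993, -0.002], [0.993, 0.114, 0.0], [0.001, -0.002, -1.0]]
force: [1.3, 0.2, -3.9]
opening: 0.195
grasp_force: 30.0
```

Request:
move_arm(
  increments=[
    {"xyz":[35,-4.6,0],"roll":0,"grip":0},
    {"xyz":[30,-4,0],"roll":0,"grip":0},
    {"xyz":[15,-2,10],"roll":0,"grip":0},
    {"xyz":[7.8,-0.7,20],"roll":0,"grip":0},
    {"xyz":[0,0,30],"roll":0,"grip":0},
  ],
)

```text
time_s: 7.15
position: [0.5055, 0.1782, 0.0864]
tcp_rot: [[-0.118, 0.993, 0.005], [0.993, 0.118, 0.002], [0.001, 0.006, -1.0]]
force: [0.4, -0.8, -5.0]
opening: 0.2
grasp_force: 30.0
```

Request:
move_arm(
  increments=[
    {"xyz":[0,0,25],"roll":0,"grip":0},
    {"xyz":[0,0,12],"roll":0,"grip":0},
    {"xyz":[0,0,5],"roll":0,"grip":0},
    {"xyz":[0,0,0],"roll":0,"grip":0},
    {"xyz":[0,0,0],"roll":0,"grip":0},
  ],
)

```text
time_s: 7.57
position: [0.5052, 0.1753, 0.0433]
tcp_rot: [[-0.115, 0.993, 0.0], [0.993, 0.115, 0.0], [0.0, 0.0, -1.0]]
force: [-1.5, -0.5, -5.8]
opening: 0.192
grasp_force: 30.0
```

Request:
move_arm(
  increments=[
    {"xyz":[0,0,4],"roll":0,"grip":0},
    {"xyz":[0,0,2],"roll":0,"grip":0},
    {"xyz":[0,0,1],"roll":0,"grip":0},
    {"xyz":[0,0,0],"roll":0,"grip":0},
  ],
)

```text
time_s: 7.9
position: [0.5053, 0.175, 0.0364]
tcp_rot: [[-0.115, 0.993, 0.001], [0.993, 0.115, 0.0], [0.0, 0.001, -1.0]]
force: [-0.2, 0.5, -4.5]
opening: 0.196
grasp_force: 30.0
```

Request:
move_arm(
  increments=[
    {"xyz":[0,0,1],"roll":0,"grip":0},
    {"xyz":[0,0,0],"roll":0,"grip":0},
    {"xyz":[0,0,0],"roll":0,"grip":0},
  ],
)

```text
time_s: 8.15
position: [0.5052, 0.175, 0.0351]
tcp_rot: [[-0.115, 0.993, 0.0], [0.993, 0.115, 0.0], [-0.0, 0.0, -1.0]]
force: [0.0, -0.1, -4.2]
opening: 0.194
grasp_force: 30.0
```

Request:
move_arm(
  increments=[
    {"xyz":[0,0,0.7],"roll":0,"grip":0},
    {"xyz":[0,0,0],"roll":0,"grip":0},
    {"xyz":[0,0,0],"roll":0,"grip":0},
  ],
)

```text
time_s: 8.4
position: [0.5051, 0.175, 0.0343]
tcp_rot: [[-0.115, 0.993, -0.0], [0.993, 0.115, -0.0], [0.0, -0.0, -1.0]]
force: [-0.3, -0.8, -4.3]
opening: 0.198
grasp_force: 30.0
```

Request:
move_arm(
  increments=[
    {"xyz":[0,0,0.7],"roll":0,"grip":0},
    {"xyz":[0,0,0],"roll":0,"grip":0},
    {"xyz":[0,0,0],"roll":0,"grip":0},
  ],
)

```text
time_s: 8.65
position: [0.5052, 0.175, 0.0339]
tcp_rot: [[-0.115, 0.993, 0.0], [0.993, 0.115, 0.0], [-0.0, 0.0, -1.0]]
force: [0.3, -0.3, -0.4]
opening: 0.197
grasp_force: 30.0
```

Request:
move_arm(
  increments=[
    {"xyz":[0,0,0.7],"roll":0,"grip":0},
    {"xyz":[0,0,0],"roll":0,"grip":0},
    {"xyz":[0,0,0],"roll":0,"grip":0},
  ],
)

```text
time_s: 8.9
position: [0.5052, 0.175, 0.0339]
tcp_rot: [[-0.115, 0.993, 0.001], [0.993, 0.115, -0.0], [-0.0, 0.001, -1.0]]
force: [-2.6, -0.5, 5.5]
opening: 0.195
grasp_force: 30.0
```

Contact at 33.9 mm, as predicted. Releasing it and going to the brass weight.

Request:
move_arm(
  increments=[
    {"xyz":[0,0,-0.5],"roll":0,"grip":70},
    {"xyz":[0,0,0],"roll":0,"grip":70},
    {"xyz":[0,0,0],"roll":0,"grip":70},
    {"xyz":[0,0,0],"roll":0,"grip":70},
    {"xyz":[0,0,0],"roll":0,"grip":70},
  ],
)

```text
time_s: 9.32
position: [0.5053, 0.175, 0.0334]
tcp_rot: [[-0.115, 0.993, 0.0], [0.993, 0.115, 0.0], [-0.0, 0.0, -1.0]]
force: [0.5, -0.2, -0.2]
opening: 0.491
grasp_force: 0.0
```

Request:
move_arm(
  increments=[
    {"xyz":[0,0,-25],"roll":0,"grip":70},
    {"xyz":[0,0,-30],"roll":0,"grip":70},
    {"xyz":[0,0,-30],"roll":0,"grip":70},
    {"xyz":[-15,1.6,-10],"roll":0,"grip":70},
    {"xyz":[-33,3.6,0],"roll":0,"grip":70},
  ],
)

```text
time_s: 9.73
position: [0.5172, 0.1302, 0.1316]
tcp_rot: [[-0.119, 0.993, 0.006], [0.993, 0.119, 0.001], [0.001, 0.006, -1.0]]
force: [0.9, -0.0, -0.3]
opening: 0.698
grasp_force: 0.0
```

Request:
move_arm(
  increments=[
    {"xyz":[-38,4,0],"roll":0,"grip":70},
    {"xyz":[-38,4,0],"roll":0,"grip":70},
    {"xyz":[-38,4,0],"roll":0,"grip":70},
    {"xyz":[-38,4,0],"roll":0,"grip":70},
    {"xyz":[-38,4,0],"roll":0,"grip":70},
  ],
)

```text
time_s: 10.15
position: [0.5575, -0.0603, 0.1284]
tcp_rot: [[-0.115, 0.993, -0.0], [0.993, 0.115, 0.0], [0.0, -0.0, -1.0]]
force: [0.7, -0.1, -0.7]
opening: 0.7
grasp_force: 0.0
```

Request:
move_arm(
  increments=[
    {"xyz":[-38,4,0],"roll":0,"grip":70},
    {"xyz":[-38,4,0],"roll":0,"grip":70},
    {"xyz":[-23,3,0],"roll":0,"grip":70},
    {"xyz":[-11,1.2,0],"roll":0,"grip":70},
    {"xyz":[0,0,0],"roll":0,"grip":70},
  ],
)

```text
time_s: 10.57
position: [0.5828, -0.169, 0.1282]
tcp_rot: [[-0.112, 0.994, 0.001], [0.994, 0.112, -0.001], [-0.001, 0.001, -1.0]]
force: [0.3, -0.1, 0.6]
opening: 0.7
grasp_force: 0.0
```

```bash
python3 - <<'E'
from h import *
plan(582.2,-167,85.5,6.6)
E
```

```text
at [ 582.8 -169.   128.2] yaw 6.4 roll -0.0034 shift x 2.0 y -0.4 z 42.7
```

Request:
move_arm(
  increments=[
    {"xyz":[1,-0.4,20],"roll":0,"grip":70},
    {"xyz":[0,0,15],"roll":0,"grip":70},
    {"xyz":[0,0,7.5],"roll":0,"grip":0},
    {"xyz":[0,0,0],"roll":0,"grip":0},
    {"xyz":[0,0,0],"roll":0,"grip":0},
  ],
)

```text
time_s: 10.98
position: [0.5812, -0.1639, 0.0857]
tcp_rot: [[-0.116, 0.993, -0.001], [0.993, 0.116, 0.001], [0.001, -0.001, -1.0]]
force: [-0.0, -0.8, 0.1]
opening: 0.552
grasp_force: 0.0
```

Request:
move_arm(
  increments=[
    {"xyz":[0,0,0],"roll":0,"grip":0},
    {"xyz":[0,0,0],"roll":0,"grip":0},
    {"xyz":[0,0,0],"roll":0,"grip":0},
    {"xyz":[0,0,0],"roll":0,"grip":0},
    {"xyz":[0,0,0],"roll":0,"grip":0},
  ],
)

```text
time_s: 11.4
position: [0.5816, -0.1656, 0.0865]
tcp_rot: [[-0.115, 0.993, 0.0], [0.993, 0.115, -0.0], [-0.0, 0.0, -1.0]]
force: [-2.4, -0.6, 3.0]
opening: 0.198
grasp_force: 30.0
```

Request:
move_arm(
  increments=[
    {"xyz":[0,0,0],"roll":0,"grip":0},
    {"xyz":[0,0,0],"roll":0,"grip":0},
  ],
)

```text
time_s: 11.57
position: [0.5816, -0.1656, 0.0865]
tcp_rot: [[-0.115, 0.993, 0.0], [0.993, 0.115, -0.0], [-0.0, 0.0, -1.0]]
force: [-1.8, 1.0, 5.0]
opening: 0.2
grasp_force: 30.0
```

```bash
python3 - <<'E'
from h import *
plan(505,112,85.5,6.6)
E
```

```text
at [ 581.6 -165.6   86.5] yaw 6.6 roll -0.0003 shift x 284.6 y -44.2 z 1.0
```

Request:
move_arm(
  increments=[
    {"xyz":[0,0,-5],"roll":0,"grip":0},
    {"xyz":[0,0,-20],"roll":0,"grip":0},
    {"xyz":[0,0,-25],"roll":0,"grip":0},
    {"xyz":[10,-1.6,-10],"roll":0,"grip":0},
    {"xyz":[20,-3.1,0],"roll":0,"grip":0},
  ],
)

```text
time_s: 11.98
position: [0.5765, -0.1385, 0.1485]
tcp_rot: [[-0.112, 0.994, 0.008], [0.994, 0.112, -0.004], [-0.005, 0.007, -1.0]]
force: [1.9, -0.1, -4.0]
opening: 0.199
grasp_force: 30.0
```

Request:
move_arm(
  increments=[
    {"xyz":[30,-4.7,0],"roll":0,"grip":0},
    {"xyz":[35,-5.4,0],"roll":0,"grip":0},
    {"xyz":[35,-5.4,0],"roll":0,"grip":0},
    {"xyz":[35,-5.4,0],"roll":0,"grip":0},
    {"xyz":[35,-5.4,0],"roll":0,"grip":0},
  ],
)

```text
time_s: 12.4
position: [0.5261, 0.0318, 0.1453]
tcp_rot: [[-0.114, 0.993, -0.002], [0.993, 0.114, 0.001], [0.001, -0.002, -1.0]]
force: [0.9, 0.3, -3.1]
opening: 0.197
grasp_force: 30.0
```

Request:
move_arm(
  increments=[
    {"xyz":[35,-5.4,0],"roll":0,"grip":0},
    {"xyz":[28,-4.4,0],"roll":0,"grip":0},
    {"xyz":[14,-2.2,10],"roll":0,"grip":0},
    {"xyz":[7,-1.1,20],"roll":0,"grip":0},
    {"xyz":[0,0,30],"roll":0,"grip":0},
  ],
)

```text
time_s: 12.82
position: [0.5056, 0.1144, 0.0871]
tcp_rot: [[-0.118, 0.993, 0.005], [0.993, 0.118, 0.001], [0.0, 0.005, -1.0]]
force: [0.3, -1.0, -4.1]
opening: 0.193
grasp_force: 30.0
```

Request:
move_arm(
  increments=[
    {"xyz":[0,0,25],"roll":0,"grip":0},
    {"xyz":[0,0,12],"roll":0,"grip":0},
    {"xyz":[0,0,5],"roll":0,"grip":0},
    {"xyz":[0,0,3],"roll":0,"grip":0},
    {"xyz":[0,0,0],"roll":0,"grip":0},
  ],
)

```text
time_s: 13.23
position: [0.5051, 0.1118, 0.0407]
tcp_rot: [[-0.115, 0.993, -0.0], [0.993, 0.115, 0.0], [0.0, -0.0, -1.0]]
force: [-0.5, 0.5, -4.2]
opening: 0.196
grasp_force: 30.0
```

Request:
move_arm(
  increments=[
    {"xyz":[0,0,0],"roll":0,"grip":0},
    {"xyz":[0,0,0],"roll":0,"grip":0},
  ],
)

```text
time_s: 13.4
position: [0.5061, 0.1116, 0.0419]
tcp_rot: [[-0.115, 0.993, 0.002], [0.993, 0.115, 0.0], [-0.0, 0.002, -1.0]]
force: [-0.2, -0.3, -3.9]
opening: 0.194
grasp_force: 30.0
```

Request:
move_arm(
  increments=[
    {"xyz":[0,0,3],"roll":0,"grip":0},
    {"xyz":[0,0,1.5],"roll":0,"grip":0},
    {"xyz":[0,0,0.5],"roll":0,"grip":0},
    {"xyz":[0,0,0],"roll":0,"grip":0},
    {"xyz":[0,0,0],"roll":0,"grip":0},
  ],
)

```text
time_s: 13.82
position: [0.5053, 0.1116, 0.036]
tcp_rot: [[-0.115, 0.993, 0.0], [0.993, 0.115, -0.0], [-0.0, 0.0, -1.0]]
force: [0.5, -0.2, -3.9]
opening: 0.197
grasp_force: 30.0
```

Request:
move_arm(
  increments=[
    {"xyz":[0,0,0.7],"roll":0,"grip":0},
    {"xyz":[0,0,0],"roll":0,"grip":0},
    {"xyz":[0,0,0],"roll":0,"grip":0},
  ],
)

```text
time_s: 14.07
position: [0.5054, 0.1116, 0.0355]
tcp_rot: [[-0.115, 0.993, 0.0], [0.993, 0.115, 0.0], [-0.0, 0.0, -1.0]]
force: [-0.5, 0.1, 0.3]
opening: 0.2
grasp_force: 30.0
```

Request:
move_arm(
  increments=[
    {"xyz":[0,0,0.7],"roll":0,"grip":0},
    {"xyz":[0,0,0],"roll":0,"grip":0},
    {"xyz":[0,0,0],"roll":0,"grip":0},
  ],
)

```text
time_s: 14.32
position: [0.5053, 0.1116, 0.0354]
tcp_rot: [[-0.115, 0.993, 0.001], [0.993, 0.115, -0.0], [-0.0, 0.001, -1.0]]
force: [-2.5, -0.6, 5.3]
opening: 0.196
grasp_force: 30.0
```

Request:
move_arm(
  increments=[
    {"xyz":[0,0,-0.5],"roll":0,"grip":70},
    {"xyz":[0,0,0],"roll":0,"grip":70},
    {"xyz":[0,0,0],"roll":0,"grip":70},
    {"xyz":[0,0,0],"roll":0,"grip":70},
    {"xyz":[0,0,0],"roll":0,"grip":70},
  ],
)

```text
time_s: 14.73
position: [0.5054, 0.1116, 0.035]
tcp_rot: [[-0.115, 0.993, 0.0], [0.993, 0.115, -0.0], [-0.0, 0.0, -1.0]]
force: [0.2, 0.6, 0.1]
opening: 0.488
grasp_force: 0.0
```

Request:
move_arm(
  increments=[
    {"xyz":[0,0,-25],"roll":0,"grip":70},
    {"xyz":[0,0,-35],"roll":0,"grip":90},
    {"xyz":[0,0,-35],"roll":0,"grip":100},
    {"xyz":[-16,3,-35],"roll":0,"grip":100},
    {"xyz":[-30,5,-20],"roll":0,"grip":100},
  ],
)

```text
time_s: 15.15
position: [0.5189, 0.0686, 0.1884]
tcp_rot: [[-0.119, 0.993, 0.004], [0.993, 0.119, 0.001], [0.0, 0.004, -1.0]]
force: [1.2, -0.8, -0.2]
opening: 0.869
grasp_force: 0.0
```

Request:
move_arm(
  increments=[
    {"xyz":[-35,6,0],"roll":0,"grip":100},
    {"xyz":[-35,6,0],"roll":0,"grip":100},
    {"xyz":[-35,6,0],"roll":0,"grip":100},
    {"xyz":[-35,6,0],"roll":0,"grip":100},
    {"xyz":[-35,6,0],"roll":0,"grip":100},
  ],
)

```text
time_s: 15.57
position: [0.5685, -0.1052, 0.1851]
tcp_rot: [[-0.115, 0.993, 0.0], [0.993, 0.115, 0.0], [0.0, 0.0, -1.0]]
force: [0.3, 0.1, -1.1]
opening: 0.994
grasp_force: 0.0
```

Request:
move_arm(
  increments=[
    {"xyz":[-25,4.5,0],"roll":0,"grip":100},
    {"xyz":[-11,2,0],"roll":0,"grip":100},
    {"xyz":[0,0,0],"roll":0,"grip":100},
    {"xyz":[0,0,0],"roll":0,"grip":100},
  ],
)

```text
time_s: 15.9
position: [0.5782, -0.1378, 0.1846]
tcp_rot: [[-0.114, 0.993, -0.002], [0.993, 0.114, 0.002], [0.002, -0.001, -1.0]]
force: [0.1, 0.1, 1.0]
opening: 0.999
grasp_force: 0.0
```

```bash
cat >> h.py <<'E'
def look(name,labels,cn="wrist",pic=None):
    K,T=cam(cn);im,d=bot.capture(cn);P=cloud(d,K,T)
    if pic: save(im,pic)
    for l in labels.split():
        for q in bot.trace(l,cn)[:1]:
            m=q["mask"]&(d>0);p=P[m]
            if len(p)<30: continue
            zt=np.percentile(p[:,2],85);t=p[abs(p[:,2]-zt)<.004]
            print(l,round(q["conf"],2),m.sum(),"zmed",np.median(t[:,2]).round(4),[np.round(x,1).tolist() if not np.isscalar(x) else round(x,1) for x in rect(t[:,:2])])
E
python3 - <<'E'
from h import *
s=bot.read_state();print(s["time_s"],s["opening"])
look("w2","base board book_green weight_black weight_brass felt",pic="w2")
plan(579.1,-138.3,42.5,6.2)
E
```

```text
15.9 0.999262853907348
base 0.82 10171 zmed 0.0183 [[611.7, -123.8], [120.2, 149.2], 6.8]
board 0.68 6287 zmed 0.0553 [[579.0, -138.2], [52.1, 112.4], 6.3]
book_green 0.86 1081 zmed 0.04 [[544.9, -138.2], [13.3, 85.9], 6.2]
at [ 578.8 -137.3  185.2] yaw 6.7 roll 0.0084 shift x -1.0 y 0.2 z 142.7
```

View pics/w2.png

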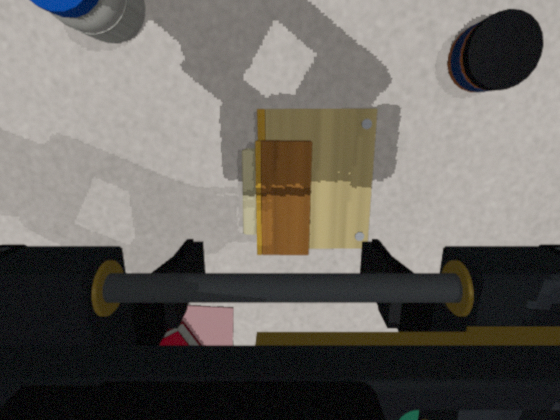

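The weights are off the board. The board lies at (283,197) in the picture, with its brass edge on the left beside the cream strip. Gripping it across its width.

Request:
move_arm(
  increments=[
    {"xyz":[-1,0.2,35],"roll":0.007,"grip":100},
    {"xyz":[0,0,40],"roll":0,"grip":100},
    {"xyz":[0,0,35],"roll":0,"grip":100},
    {"xyz":[0,0,20],"roll":0,"grip":100},
    {"xyz":[0,0,7],"roll":0,"grip":100},
  ],
)

```text
time_s: 16.67
position: [0.5768, -0.138, 0.0445]
tcp_rot: [[-0.108, 0.994, -0.006], [0.994, 0.108, 0.003], [0.004, -0.006, -1.0]]
force: [-1.1, 0.8, -0.3]
opening: 1.002
grasp_force: 0.0
```

Request:
move_arm(
  increments=[
    {"xyz":[0,0,0],"roll":0,"grip":100},
    {"xyz":[0,0,0],"roll":0,"grip":100},
    {"xyz":[0,0,0],"roll":0,"grip":100},
  ],
)

```text
time_s: 16.92
position: [0.5808, -0.14, 0.0498]
tcp_rot: [[-0.108, 0.994, 0.003], [0.994, 0.108, -0.002], [-0.002, 0.003, -1.0]]
force: [0.2, -0.6, -0.4]
opening: 0.998
grasp_force: 0.0
```

```bash
python3 - <<'E'
from h import *
plan(579.0,-138.2,42.5,6.2)
E
```

```text
at [ 580.8 -140.    49.8] yaw 6.2 roll 0.0001 shift x 2.0 y -1.6 z 7.3
```

Request:
move_arm(
  increments=[
    {"xyz":[0,0,2],"roll":0,"grip":100},
    {"xyz":[0,0,2],"roll":0,"grip":100},
    {"xyz":[0,0,0],"roll":0,"grip":100},
    {"xyz":[0,0,0],"roll":0,"grip":100},
    {"xyz":[0,0,0],"roll":0,"grip":100},
  ],
)

```text
time_s: 17.33
position: [0.5794, -0.1396, 0.0444]
tcp_rot: [[-0.108, 0.994, 0.0], [0.994, 0.108, -0.0], [-0.0, 0.0, -1.0]]
force: [-0.0, 0.4, 0.7]
opening: 1.001
grasp_force: 0.0
```

```bash
python3 - <<'E'
from h import *
plan(579.0,-138.2,42.5,6.2)
E
```

```text
at [ 579.4 -139.6   44.4] yaw 6.2 roll -0.0002 shift x 1.5 y -0.3 z 1.9
```

Request:
move_arm(
  increments=[
    {"xyz":[1.5,-0.3,1.7],"roll":0,"grip":100},
    {"xyz":[0,0,0],"roll":0,"grip":50},
    {"xyz":[0,0,0],"roll":0,"grip":30},
    {"xyz":[0,0,0],"roll":0,"grip":10},
    {"xyz":[0,0,0],"roll":0,"grip":0},
  ],
)

```text
time_s: 17.75
position: [0.5788, -0.1381, 0.0423]
tcp_rot: [[-0.108, 0.994, -0.0], [0.994, 0.108, -0.0], [-0.0, -0.0, -1.0]]
force: [-0.1, -0.3, -0.2]
opening: 0.785
grasp_force: 0.0
```

Request:
move_arm(
  increments=[
    {"xyz":[0,0,0],"roll":0,"grip":0},
    {"xyz":[0,0,0],"roll":0,"grip":0},
    {"xyz":[0,0,0],"roll":0,"grip":0},
    {"xyz":[0,0,0],"roll":0,"grip":0},
    {"xyz":[0,0,0],"roll":0,"grip":0},
  ],
)

```text
time_s: 18.17
position: [0.5789, -0.1381, 0.0423]
tcp_rot: [[-0.108, 0.994, 0.0], [0.994, 0.108, -0.0], [-0.0, 0.0, -1.0]]
force: [1.0, -0.2, 0.7]
opening: 0.597
grasp_force: 30.0
```

```bash
python3 - <<'E'
from h import *
plan(602,142,42.5,6.2)
E
```

```text
at [ 578.9 -138.1   42.3] yaw 6.2 roll -0.0003 shift x 276.0 y 53.3 z -0.2
```

Request:
move_arm(
  increments=[
    {"xyz":[0,0,-5],"roll":0,"grip":0},
    {"xyz":[0,0,-20],"roll":0,"grip":0},
    {"xyz":[0,0,-25],"roll":0,"grip":0},
    {"xyz":[10,2,-10],"roll":0,"grip":0},
    {"xyz":[20,4,0],"roll":0,"grip":0},
  ],
)

```text
time_s: 18.58
position: [0.5841, -0.1097, 0.1055]
tcp_rot: [[-0.105, 0.994, 0.007], [0.994, 0.105, -0.003], [-0.004, 0.007, -1.0]]
force: [0.1, 0.2, -1.5]
opening: 0.598
grasp_force: 30.0
```

Request:
move_arm(
  increments=[
    {"xyz":[30,6,0],"roll":0,"grip":0},
    {"xyz":[35,7,0],"roll":0,"grip":0},
    {"xyz":[35,7,0],"roll":0,"grip":0},
    {"xyz":[35,7,0],"roll":0,"grip":0},
    {"xyz":[35,7,0],"roll":0,"grip":0},
  ],
)

```text
time_s: 19.0
position: [0.5965, 0.0674, 0.1023]
tcp_rot: [[-0.108, 0.994, -0.0], [0.994, 0.108, 0.0], [0.0, -0.0, -1.0]]
force: [-0.2, -0.9, -0.9]
opening: 0.594
grasp_force: 30.0
```

Request:
move_arm(
  increments=[
    {"xyz":[35,7,0],"roll":0,"grip":0},
    {"xyz":[25,4,0],"roll":0,"grip":0},
    {"xyz":[11,2,10],"roll":0,"grip":0},
    {"xyz":[5,0.3,20],"roll":0,"grip":0},
    {"xyz":[0,0,25],"roll":0,"grip":0},
  ],
)

```text
time_s: 19.42
position: [0.603, 0.144, 0.0478]
tcp_rot: [[-0.11, 0.994, 0.004], [0.994, 0.11, 0.0], [-0.0, 0.004, -1.0]]
force: [0.7, -0.2, -1.5]
opening: 0.593
grasp_force: 30.0
```

Request:
move_arm(
  increments=[
    {"xyz":[0,0,15],"roll":0,"grip":0},
    {"xyz":[0,0,10],"roll":0,"grip":0},
    {"xyz":[0,0,5],"roll":0,"grip":0},
    {"xyz":[0,0,0],"roll":0,"grip":0},
    {"xyz":[0,0,0],"roll":0,"grip":0},
  ],
)

```text
time_s: 19.83
position: [0.6024, 0.1417, 0.0175]
tcp_rot: [[-0.107, 0.994, 0.0], [0.994, 0.107, -0.0], [-0.0, 0.0, -1.0]]
force: [0.2, -0.2, -1.5]
opening: 0.596
grasp_force: 30.0
```

Request:
move_arm(
  increments=[
    {"xyz":[0,0,0],"roll":0,"grip":0},
    {"xyz":[0,0,0],"roll":0,"grip":0},
  ],
)

```text
time_s: 20.0
position: [0.603, 0.1419, 0.0185]
tcp_rot: [[-0.107, 0.994, 0.002], [0.994, 0.107, 0.0], [-0.0, 0.002, -1.0]]
force: [-0.2, 0.3, -0.2]
opening: 0.589
grasp_force: 30.0
```

Contact is expected near TCP z = 6.4 mm.

Request:
move_arm(
  increments=[
    {"xyz":[0,0,5],"roll":0,"grip":0},
    {"xyz":[0,0,3],"roll":0,"grip":0},
    {"xyz":[0,0,2],"roll":0,"grip":0},
    {"xyz":[0,0,0],"roll":0,"grip":0},
    {"xyz":[0,0,0],"roll":0,"grip":0},
  ],
)

```text
time_s: 20.42
position: [0.6018, 0.142, 0.0071]
tcp_rot: [[-0.108, 0.994, -0.001], [0.994, 0.108, -0.0], [0.0, -0.001, -1.0]]
force: [-0.3, -0.0, -1.7]
opening: 0.589
grasp_force: 30.0
```

Request:
move_arm(
  increments=[
    {"xyz":[0,0,1],"roll":0,"grip":0},
    {"xyz":[0,0,0],"roll":0,"grip":0},
    {"xyz":[0,0,0],"roll":0,"grip":0},
  ],
)

```text
time_s: 20.67
position: [0.6021, 0.1421, 0.0064]
tcp_rot: [[-0.108, 0.994, 0.0], [0.994, 0.108, 0.0], [-0.0, 0.0, -1.0]]
force: [0.5, 0.2, 0.2]
opening: 0.596
grasp_force: 30.0
```

Request:
move_arm(
  increments=[
    {"xyz":[0,0,0.7],"roll":0,"grip":0},
    {"xyz":[0,0,0],"roll":0,"grip":0},
    {"xyz":[0,0,0],"roll":0,"grip":0},
  ],
)

```text
time_s: 20.92
position: [0.6022, 0.142, 0.0063]
tcp_rot: [[-0.108, 0.994, 0.0], [0.994, 0.108, -0.0], [-0.0, 0.0, -1.0]]
force: [-1.5, 0.1, 5.0]
opening: 0.595
grasp_force: 30.0
```

Request:
move_arm(
  increments=[
    {"xyz":[0,0,-0.5],"roll":0,"grip":80},
    {"xyz":[0,0,0],"roll":0,"grip":80},
    {"xyz":[0,0,0],"roll":0,"grip":80},
    {"xyz":[0,0,0],"roll":0,"grip":80},
  ],
)

```text
time_s: 21.25
position: [0.6021, 0.142, 0.0059]
tcp_rot: [[-0.108, 0.994, -0.0], [0.994, 0.108, -0.0], [0.0, -0.0, -1.0]]
force: [-0.2, -0.2, -0.1]
opening: 0.774
grasp_force: 0.0
```

Request:
move_arm(
  increments=[
    {"xyz":[0,0,-15],"roll":0,"grip":80},
    {"xyz":[0,0,-35],"roll":0,"grip":100},
    {"xyz":[0,0,-40],"roll":0,"grip":100},
    {"xyz":[0,0,-40],"roll":0,"grip":100},
    {"xyz":[-17,-4,-30],"roll":0,"grip":100},
  ],
)

```text
time_s: 21.67
position: [0.6012, 0.127, 0.1692]
tcp_rot: [[-0.11, 0.994, 0.004], [0.994, 0.11, 0.002], [0.001, 0.004, -1.0]]
force: [0.7, -0.6, 0.8]
opening: 0.975
grasp_force: 0.0
```

Request:
move_arm(
  increments=[
    {"xyz":[-30,-7,0],"roll":0,"grip":100},
    {"xyz":[-35,-8.3,0],"roll":0,"grip":100},
    {"xyz":[-35,-8.3,0],"roll":0,"grip":100},
    {"xyz":[-35,-8.3,0],"roll":0,"grip":100},
    {"xyz":[-35,-8.3,0],"roll":0,"grip":100},
  ],
)

```text
time_s: 22.08
position: [0.5778, -0.05, 0.1662]
tcp_rot: [[-0.108, 0.994, 0.0], [0.994, 0.108, -0.0], [-0.0, 0.0, -1.0]]
force: [0.1, -0.1, 0.3]
opening: 0.999
grasp_force: 0.0
```

Request:
move_arm(
  increments=[
    {"xyz":[-35,-8.3,0],"roll":0,"grip":100},
    {"xyz":[-30,-7,0],"roll":0,"grip":100},
    {"xyz":[-14,-3.5,0],"roll":0,"grip":100},
    {"xyz":[-6.6,-1.8,0],"roll":0,"grip":100},
    {"xyz":[0,0,0],"roll":0,"grip":100},
  ],
)

```text
time_s: 22.5
position: [0.5669, -0.1368, 0.166]
tcp_rot: [[-0.106, 0.994, -0.0], [0.994, 0.106, 0.0], [0.0, -0.0, -1.0]]
force: [-0.4, 0.0, 0.5]
opening: 0.999
grasp_force: 0.0
```

Request:
move_arm(
  increments=[
    {"xyz":[0,0,0],"roll":0,"grip":100},
    {"xyz":[0,0,0],"roll":0,"grip":100},
  ],
)

```text
time_s: 22.67
position: [0.567, -0.1341, 0.166]
tcp_rot: [[-0.109, 0.994, -0.001], [0.994, 0.109, 0.001], [0.001, -0.0, -1.0]]
force: [0.4, -0.2, 0.1]
opening: 1.002
grasp_force: 0.0
```

```bash
python3 - <<'E'
from h import *
s=bot.read_state();print(s["time_s"],s["opening"])
look("w3","base book_green",pic="w3")
look("t3","base book_green board weight_black weight_brass book_red tray","top")
plan(566.9,-136.0,22,6.2)
E
```

```text
22.6667 1.0019430425833882
base 0.94 13163 zmed 0.0183 [[611.7, -124.1], [120.0, 150.4], 6.8]
book_green 0.66 5489 zmed 0.0402 [[567.1, -136.3], [57.8, 86.5], 5.6]
base 0.43 2248 zmed 0.0036 [[556.4, 140.8], [169.9, 169.7], 89.9]
board 0.59 1017 zmed 0.0185 [[603.2, 140.0], [53.0, 111.4], 5.9]
weight_black 0.53 86 zmed 0.0314 [[521.0, 164.2], [35.6, 14.0], 63.1]
weight_brass 0.63 319 zmed 0.0543 [[506.5, 105.7], [13.6, 16.6], 90.0]
book_red 0.81 627 zmed 0.0238 [[477.4, -372.7], [56.4, 79.9], 36.0]
at [ 567.1 -135.9  166.2] yaw 6.2 roll -0.0001 shift x -0.1 y -0.2 z 144.2
```

View pics/w3.png

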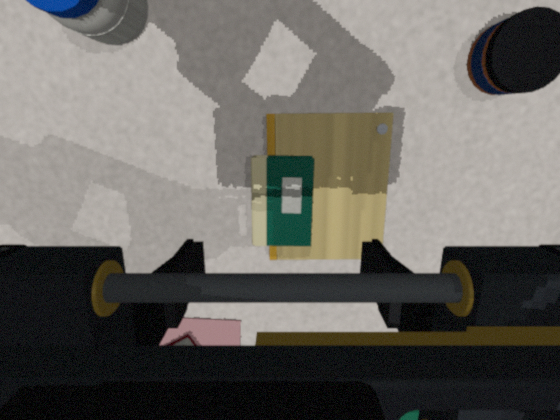

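The board is off, and the green book lies alone on the base (picture centre (283,200), cream strip over the brass edge). Gripping it with the fingertips 5 mm above the base.

Request:
move_arm(
  increments=[
    {"xyz":[0,-0.2,30],"roll":0.004,"grip":100},
    {"xyz":[0,0,35],"roll":0,"grip":100},
    {"xyz":[0,0,30],"roll":0,"grip":100},
    {"xyz":[0,0,20],"roll":0,"grip":100},
    {"xyz":[0,0,12],"roll":0,"grip":100},
  ],
)

```text
time_s: 23.63
position: [0.5653, -0.1355, 0.0365]
tcp_rot: [[-0.104, 0.995, -0.004], [0.995, 0.104, 0.002], [0.002, -0.004, -1.0]]
force: [-0.2, -0.6, -0.1]
opening: 1.003
grasp_force: 0.0
```

Request:
move_arm(
  increments=[
    {"xyz":[0,0,7],"roll":0,"grip":100},
    {"xyz":[0,0,4],"roll":0,"grip":100},
    {"xyz":[0,0,0],"roll":0,"grip":100},
    {"xyz":[0,0,0],"roll":0,"grip":100},
    {"xyz":[0,0,0],"roll":0,"grip":100},
  ],
)

```text
time_s: 24.05
position: [0.5678, -0.1364, 0.0294]
tcp_rot: [[-0.104, 0.995, 0.002], [0.995, 0.104, -0.001], [-0.001, 0.002, -1.0]]
force: [-0.2, -0.9, 0.3]
opening: 1.003
grasp_force: 0.0
```

```bash
python3 - <<'E'
from h import *
plan(567.1,-136.3,23.5,6.0)
E
```

```text
at [ 567.8 -136.4   29.4] yaw 6.0 roll -0.0006 shift x 0.2 y -0.7 z 5.9
```

Request:
move_arm(
  increments=[
    {"xyz":[0,0,2.5],"roll":0,"grip":100},
    {"xyz":[0,0,2],"roll":0,"grip":100},
    {"xyz":[0,0,0],"roll":0,"grip":50},
    {"xyz":[0,0,0],"roll":0,"grip":20},
    {"xyz":[0,0,0],"roll":0,"grip":0},
  ],
)

```text
time_s: 24.47
position: [0.5669, -0.136, 0.0237]
tcp_rot: [[-0.104, 0.995, 0.0], [0.995, 0.104, -0.0], [-0.0, 0.0, -1.0]]
force: [0.8, -1.1, 0.5]
opening: 0.851
grasp_force: 0.0
```

Request:
move_arm(
  increments=[
    {"xyz":[0,0,0],"roll":0,"grip":0},
    {"xyz":[0,0,0],"roll":0,"grip":0},
    {"xyz":[0,0,0],"roll":0,"grip":0},
    {"xyz":[0,0,0],"roll":0,"grip":0},
  ],
)

```text
time_s: 24.8
position: [0.5669, -0.136, 0.0237]
tcp_rot: [[-0.104, 0.995, 0.0], [0.995, 0.104, -0.0], [-0.0, 0.0, -1.0]]
force: [-0.4, -0.5, 0.4]
opening: 0.667
grasp_force: 30.0
```

```bash
python3 - <<'E'
from h import *
# tray centre/yaw estimates: (476,357), 13.9
a=np.radians(13.9)
for bx in(-52,):
    x,y=476.3+bx*np.cos(a),357+bx*np.sin(a);print(x,y);plan(x,y,100,13.9)
E
```

```text
425.8227429579341 344.5081417911823
at [ 566.9 -136.    23.7] yaw 6.0 roll -0.1386 shift x 500.3 y -21.5 z -76.3
```

Request:
move_arm(
  increments=[
    {"xyz":[0,0,-4],"roll":0,"grip":0},
    {"xyz":[0,0,-16],"roll":0,"grip":0},
    {"xyz":[0,0,-25],"roll":-0.069,"grip":0},
    {"xyz":[0,0,-25],"roll":-0.07,"grip":0},
    {"xyz":[10,-0.4,-16],"roll":0,"grip":0},
  ],
)

```text
time_s: 25.22
position: [0.5658, -0.1283, 0.112]
tcp_rot: [[-0.242, 0.97, 0.004], [0.97, 0.242, -0.002], [-0.003, 0.003, -1.0]]
force: [1.3, 0.5, -1.7]
opening: 0.665
grasp_force: 30.0
```

Request:
move_arm(
  increments=[
    {"xyz":[20,-0.9,0],"roll":0,"grip":0},
    {"xyz":[30,-1.3,0],"roll":0,"grip":0},
    {"xyz":[36,-1.6,0],"roll":0,"grip":0},
    {"xyz":[36,-1.6,0],"roll":0,"grip":0},
    {"xyz":[36,-1.6,0],"roll":0,"grip":0},
  ],
)

```text
time_s: 25.63
position: [0.5184, 0.0265, 0.1099]
tcp_rot: [[-0.24, 0.971, 0.0], [0.971, 0.24, 0.0], [0.0, 0.0, -1.0]]
force: [0.4, 0.9, -0.9]
opening: 0.663
grasp_force: 30.0
```

Request:
move_arm(
  increments=[
    {"xyz":[36,-1.6,0],"roll":0,"grip":0},
    {"xyz":[36,-1.6,0],"roll":0,"grip":0},
    {"xyz":[36,-1.6,0],"roll":0,"grip":0},
    {"xyz":[36,-1.6,0],"roll":0,"grip":0},
    {"xyz":[36,-1.6,0],"roll":0,"grip":0},
  ],
)

```text
time_s: 26.05
position: [0.4673, 0.1996, 0.1099]
tcp_rot: [[-0.24, 0.971, -0.0], [0.971, 0.24, -0.0], [-0.0, -0.0, -1.0]]
force: [1.6, -0.3, -0.8]
opening: 0.666
grasp_force: 30.0
```

Request:
move_arm(
  increments=[
    {"xyz":[36,-1.6,0],"roll":0,"grip":0},
    {"xyz":[36,-1.6,0],"roll":0,"grip":0},
    {"xyz":[32,-1.4,0],"roll":0,"grip":0},
    {"xyz":[24,-1,0],"roll":0,"grip":0},
    {"xyz":[14,-0.6,0],"roll":0,"grip":0},
  ],
)

```text
time_s: 26.47
position: [0.4266, 0.3371, 0.1098]
tcp_rot: [[-0.243, 0.97, 0.0], [0.97, 0.243, 0.001], [0.001, 0.0, -1.0]]
force: [0.1, 0.2, -0.1]
opening: 0.664
grasp_force: 30.0
```

Request:
move_arm(
  increments=[
    {"xyz":[10,0,0],"roll":0,"grip":0},
    {"xyz":[0,0,0],"roll":0,"grip":0},
    {"xyz":[0,0,0],"roll":0,"grip":0},
    {"xyz":[0,0,0],"roll":0,"grip":0},
  ],
)

```text
time_s: 26.8
position: [0.4257, 0.3432, 0.1096]
tcp_rot: [[-0.24, 0.971, -0.0], [0.971, 0.24, -0.001], [-0.001, -0.001, -1.0]]
force: [-0.1, 0.7, -0.3]
opening: 0.664
grasp_force: 30.0
```

```bash
python3 - <<'E'
from h import *
look("t","tray book_green","top",pic="t4")
look("s","tray book_ochre","scene")
look("w","tray book_ochre")
plan(425.8,344.5,12,13.9)
E
```

```text
tray 0.88 3215 zmed 0.0189 [[476.2, 356.1], [241.1, 143.1], 14.1]
book_green 0.81 655 zmed 0.1253 [[431.0, 324.9], [57.1, 53.0], 12.3]
tray 0.9 2997 zmed 0.0188 [[476.7, 358.2], [243.1, 145.3], 13.9]
book_ochre 0.6 709 zmed 0.0283 [[534.1, 375.6], [60.3, 85.7], 13.6]
tray 0.67 21947 zmed 0.0201 [[471.4, 373.1], [240.8, 111.1], 14.1]
book_ochre 0.77 7665 zmed 0.0282 [[531.4, 377.0], [58.2, 85.1], 13.2]
at [425.7 343.8 109.7] yaw 13.9 roll -0.0001 shift x 0.6 y 0.2 z 97.7
```

The tray and book poses agree across all three cameras. Lowering the book.

Request:
move_arm(
  increments=[
    {"xyz":[0.6,0.2,15],"roll":0,"grip":0},
    {"xyz":[0,0,28],"roll":0,"grip":0},
    {"xyz":[0,0,22],"roll":0,"grip":0},
    {"xyz":[0,0,12],"roll":0,"grip":0},
    {"xyz":[0,0,6],"roll":0,"grip":0},
  ],
)

```text
time_s: 27.67
position: [0.4245, 0.3441, 0.0247]
tcp_rot: [[-0.241, 0.971, -0.003], [0.971, 0.241, -0.002], [-0.001, -0.003, -1.0]]
force: [-1.0, 0.5, -0.7]
opening: 0.661
grasp_force: 30.0
```

Request:
move_arm(
  increments=[
    {"xyz":[0,0,4],"roll":0,"grip":0},
    {"xyz":[0,0,3],"roll":0,"grip":0},
    {"xyz":[0,0,2],"roll":0,"grip":0},
    {"xyz":[0,0,0],"roll":0,"grip":0},
    {"xyz":[0,0,0],"roll":0,"grip":0},
  ],
)

```text
time_s: 28.08
position: [0.4261, 0.345, 0.0183]
tcp_rot: [[-0.241, 0.971, 0.001], [0.971, 0.241, 0.001], [0.0, 0.001, -1.0]]
force: [-0.1, 0.2, -0.8]
opening: 0.665
grasp_force: 30.0
```

Request:
move_arm(
  increments=[
    {"xyz":[0,0,2],"roll":0,"grip":0},
    {"xyz":[0,0,0],"roll":0,"grip":0},
    {"xyz":[0,0,0],"roll":0,"grip":0},
  ],
)

```text
time_s: 28.33
position: [0.4257, 0.3448, 0.0159]
tcp_rot: [[-0.241, 0.971, 0.0], [0.971, 0.241, 0.0], [0.0, 0.0, -1.0]]
force: [-0.3, 0.0, -1.5]
opening: 0.665
grasp_force: 30.0
```

Request:
move_arm(
  increments=[
    {"xyz":[0,0,1],"roll":0,"grip":0},
    {"xyz":[0,0,0],"roll":0,"grip":0},
    {"xyz":[0,0,0],"roll":0,"grip":0},
  ],
)

```text
time_s: 28.58
position: [0.4256, 0.3447, 0.0146]
tcp_rot: [[-0.241, 0.971, -0.0], [0.971, 0.241, -0.0], [-0.0, -0.0, -1.0]]
force: [0.3, -0.1, -1.1]
opening: 0.663
grasp_force: 30.0
```

Request:
move_arm(
  increments=[
    {"xyz":[0,0,1.5],"roll":0,"grip":0},
    {"xyz":[0,0,0],"roll":0,"grip":0},
    {"xyz":[0,0,0],"roll":0,"grip":0},
  ],
)

```text
time_s: 28.83
position: [0.4255, 0.3447, 0.013]
tcp_rot: [[-0.241, 0.971, -0.0], [0.971, 0.241, -0.0], [-0.0, -0.0, -1.0]]
force: [-0.1, 0.3, -2.3]
opening: 0.66
grasp_force: 30.0
```

Request:
move_arm(
  increments=[
    {"xyz":[0,0,0.8],"roll":0,"grip":0},
    {"xyz":[0,0,0],"roll":0,"grip":0},
    {"xyz":[0,0,0],"roll":0,"grip":0},
  ],
)

```text
time_s: 29.08
position: [0.4256, 0.3447, 0.0123]
tcp_rot: [[-0.241, 0.971, -0.0], [0.971, 0.241, -0.0], [-0.0, -0.0, -1.0]]
force: [-0.7, 0.7, -0.7]
opening: 0.663
grasp_force: 30.0
```

Request:
move_arm(
  increments=[
    {"xyz":[0,0,0.7],"roll":0,"grip":0},
    {"xyz":[0,0,0],"roll":0,"grip":0},
    {"xyz":[0,0,0],"roll":0,"grip":0},
  ],
)

```text
time_s: 29.33
position: [0.4257, 0.3448, 0.0117]
tcp_rot: [[-0.241, 0.971, 0.0], [0.971, 0.241, 0.0], [0.0, 0.0, -1.0]]
force: [0.1, -0.5, -0.5]
opening: 0.658
grasp_force: 30.0
```

Request:
move_arm(
  increments=[
    {"xyz":[0,0,0.6],"roll":0,"grip":0},
    {"xyz":[0,0,0],"roll":0,"grip":0},
    {"xyz":[0,0,0],"roll":0,"grip":0},
  ],
)

```text
time_s: 29.58
position: [0.4257, 0.3448, 0.0116]
tcp_rot: [[-0.241, 0.971, 0.0], [0.971, 0.241, 0.0], [0.0, 0.0, -1.0]]
force: [-0.5, -1.0, 4.5]
opening: 0.662
grasp_force: 30.0
```

```bash
python3 - <<'E'
from h import *
# to red book, hover at 185: book yaw 36.1
plan(477,-371.5,185,36.1)
E
```

```text
at [425.7 344.8  11.6] yaw 13.9 roll -0.387 shift x -609.0 y -380.6 z -173.4
```

Request:
move_arm(
  increments=[
    {"xyz":[0,0,-0.5],"roll":0,"grip":80},
    {"xyz":[0,0,0],"roll":0,"grip":80},
    {"xyz":[0,0,0],"roll":0,"grip":80},
    {"xyz":[0,0,0],"roll":0,"grip":80},
    {"xyz":[0,0,-10],"roll":0,"grip":80},
  ],
)

```text
time_s: 30.0
position: [0.4245, 0.3441, 0.0203]
tcp_rot: [[-0.241, 0.971, -0.003], [0.971, 0.241, -0.002], [-0.001, -0.004, -1.0]]
force: [-0.1, 0.3, 0.4]
opening: 0.791
grasp_force: 0.0
```

Request:
move_arm(
  increments=[
    {"xyz":[0,0,-25],"roll":0,"grip":80},
    {"xyz":[0,0,-35],"roll":-0.097,"grip":100},
    {"xyz":[0,0,-35],"roll":-0.097,"grip":100},
    {"xyz":[0,0,-35],"roll":-0.097,"grip":100},
    {"xyz":[0,0,-33],"roll":-0.096,"grip":100},
  ],
)

```text
time_s: 30.42
position: [0.4254, 0.3447, 0.187]
tcp_rot: [[-0.593, 0.805, 0.001], [0.805, 0.593, 0.0], [-0.0, 0.001, -1.0]]
force: [0.1, -0.1, 0.2]
opening: 0.974
grasp_force: 0.0
```

```bash
python3 - <<'E'
from h import *
look("w","tray book_green book_ochre")
look("t","tray book_green book_ochre","top")
plan(477,-371.5,185,36.1)
E
```

```text
tray 0.79 17712 zmed 0.0201 [[475.4, 358.2], [240.6, 142.5], 13.9]
book_green 0.62 4626 zmed 0.0282 [[426.3, 344.7], [58.1, 86.3], 13.7]
book_ochre 0.78 3801 zmed 0.0282 [[531.8, 376.6], [58.5, 86.0], 13.3]
tray 0.85 3916 zmed 0.019 [[476.1, 356.6], [240.5, 143.9], 13.9]
book_green 0.67 867 zmed 0.0273 [[426.3, 342.0], [56.6, 84.2], 12.9]
book_ochre 0.67 950 zmed 0.0274 [[532.6, 374.3], [57.7, 86.8], 13.0]
at [424.5 344.2 183.1] yaw 36.1 roll -0.0005 shift x -609.1 y -379.3 z -1.9
```

Green lies flat in the tray: centre (426, 345) mm, top at z = 28 mm, ochre not moved. Now to the red book.

Request:
move_arm(
  increments=[
    {"xyz":[-20,-12.5,0],"roll":0,"grip":100},
    {"xyz":[-32,-20,0],"roll":0,"grip":100},
    {"xyz":[-32,-20,0],"roll":0,"grip":100},
    {"xyz":[-32,-20,0],"roll":0,"grip":100},
    {"xyz":[-32,-20,0],"roll":0,"grip":100},
  ],
)

```text
time_s: 31.23
position: [0.437, 0.1692, 0.1833]
tcp_rot: [[-0.59, 0.808, -0.003], [0.808, 0.59, -0.0], [0.001, -0.003, -1.0]]
force: [0.2, -0.2, 0.3]
opening: 1.0
grasp_force: 0.0
```

Request:
move_arm(
  increments=[
    {"xyz":[-32,-20,0],"roll":0,"grip":100},
    {"xyz":[-32,-20,0],"roll":0,"grip":100},
    {"xyz":[-32,-20,0],"roll":0,"grip":100},
    {"xyz":[-32,-20,0],"roll":0,"grip":100},
    {"xyz":[-32,-20,0],"roll":0,"grip":100},
  ],
)

```text
time_s: 31.65
position: [0.4506, -0.0191, 0.1834]
tcp_rot: [[-0.589, 0.808, -0.003], [0.808, 0.589, 0.001], [0.002, -0.002, -1.0]]
force: [0.9, 0.2, 0.2]
opening: 0.999
grasp_force: 0.0
```

Request:
move_arm(
  increments=[
    {"xyz":[-32,-20,0],"roll":0,"grip":100},
    {"xyz":[-32,-20,0],"roll":0,"grip":100},
    {"xyz":[-32,-20,0],"roll":0,"grip":100},
    {"xyz":[-32,-20,0],"roll":0,"grip":100},
    {"xyz":[-32,-20,0],"roll":0,"grip":100},
  ],
)

```text
time_s: 32.07
position: [0.464, -0.2072, 0.1832]
tcp_rot: [[-0.588, 0.809, -0.002], [0.809, 0.588, 0.002], [0.003, -0.001, -1.0]]
force: [1.0, -0.1, 0.0]
opening: 1.0
grasp_force: 0.0
```

Request:
move_arm(
  increments=[
    {"xyz":[-32,-20,0],"roll":0,"grip":100},
    {"xyz":[-32,-20,0],"roll":0,"grip":100},
    {"xyz":[-32,-20,0],"roll":0,"grip":100},
    {"xyz":[-30,-19,0],"roll":0,"grip":100},
    {"xyz":[-15,-8,0],"roll":0,"grip":100},
  ],
)

```text
time_s: 32.48
position: [0.4774, -0.3757, 0.183]
tcp_rot: [[-0.587, 0.81, -0.0], [0.81, 0.587, -0.001], [-0.001, -0.001, -1.0]]
force: [1.1, 0.0, 0.1]
opening: 1.003
grasp_force: 0.0
```

Request:
move_arm(
  increments=[
    {"xyz":[0,0,0],"roll":0,"grip":100},
    {"xyz":[0,0,0],"roll":0,"grip":100},
    {"xyz":[0,0,0],"roll":0,"grip":100},
  ],
)

```text
time_s: 32.73
position: [0.4769, -0.3692, 0.1831]
tcp_rot: [[-0.589, 0.808, -0.003], [0.808, 0.589, 0.003], [0.004, -0.0, -1.0]]
force: [0.8, 0.7, -0.0]
opening: 0.996
grasp_force: 0.0
```

```bash
python3 - <<'E'
from h import *
look("w","book_red",pic="w5")
plan(477,-371.5,8,36.1)
E
```

```text
book_red 0.6 4674 zmed 0.0242 [[475.9, -370.5], [58.0, 86.0], 36.6]
at [ 477.3 -368.8  183.8] yaw 36.2 roll 0.0012 shift x -2.0 y -1.8 z 175.8
```

View pics/w5.png

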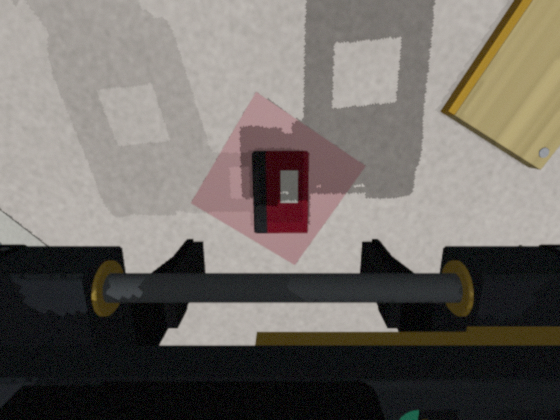

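The picture shows the red book at (281,192) with its black spine to the left, the tool's -y side, as with the green one. So no half turn is needed. Descending.

Request:
move_arm(
  increments=[
    {"xyz":[1,0,25],"roll":-0.006,"grip":100},
    {"xyz":[0,0,38],"roll":0,"grip":100},
    {"xyz":[0,0,36],"roll":0,"grip":100},
    {"xyz":[0,0,30],"roll":0,"grip":100},
    {"xyz":[0,0,18],"roll":0,"grip":100},
  ],
)

```text
time_s: 33.25
position: [0.4758, -0.3669, 0.0346]
tcp_rot: [[-0.595, 0.803, -0.004], [0.803, 0.595, 0.004], [0.006, -0.0, -1.0]]
force: [-0.6, 0.2, -0.2]
opening: 1.001
grasp_force: 0.0
```

Request:
move_arm(
  increments=[
    {"xyz":[0,0,12],"roll":0,"grip":100},
    {"xyz":[0,0,6],"roll":0,"grip":100},
    {"xyz":[0,0,0],"roll":0,"grip":100},
    {"xyz":[0,0,0],"roll":0,"grip":100},
    {"xyz":[0,0,0],"roll":0,"grip":100},
  ],
)

```text
time_s: 33.67
position: [0.4781, -0.3708, 0.0211]
tcp_rot: [[-0.594, 0.804, 0.002], [0.804, 0.594, -0.002], [-0.003, 0.0, -1.0]]
force: [0.1, 0.6, 0.4]
opening: 0.999
grasp_force: 0.0
```

Request:
move_arm(
  increments=[
    {"xyz":[0,0,0],"roll":0,"grip":100},
    {"xyz":[0,0,0],"roll":0,"grip":100},
  ],
)

```text
time_s: 33.83
position: [0.4777, -0.3707, 0.0208]
tcp_rot: [[-0.594, 0.804, 0.002], [0.804, 0.594, -0.002], [-0.002, 0.0, -1.0]]
force: [-0.3, 0.5, -0.2]
opening: 1.004
grasp_force: 0.0
```

```bash
python3 - <<'E'
from h import *
plan(475.9,-370.5,7,36.6)
E
```

```text
at [ 477.7 -370.7   20.8] yaw 36.4 roll -0.0028 shift x 1.3 y -1.3 z 13.8
```

Request:
move_arm(
  increments=[
    {"xyz":[0.6,-0.6,7],"roll":-0.003,"grip":100},
    {"xyz":[0,0,4],"roll":0,"grip":100},
    {"xyz":[0,0,1],"roll":0,"grip":100},
    {"xyz":[0,0,0],"roll":0,"grip":100},
    {"xyz":[0,0,0],"roll":0,"grip":100},
  ],
)

```text
time_s: 34.25
position: [0.4762, -0.3699, 0.0072]
tcp_rot: [[-0.596, 0.803, -0.0], [0.803, 0.596, 0.0], [0.001, -0.0, -1.0]]
force: [-0.2, 0.6, 0.2]
opening: 0.998
grasp_force: 0.0
```

```bash
python3 - <<'E'
from h import *
plan(475.9,-370.5,7,36.6)
E
```

```text
at [ 476.2 -369.9    7.2] yaw 36.6 roll 0.0001 shift x -0.3 y -0.6 z 0.2
```

Request:
move_arm(
  increments=[
    {"xyz":[0,0,0],"roll":0,"grip":60},
    {"xyz":[0,0,0],"roll":0,"grip":40},
    {"xyz":[0,0,0],"roll":0,"grip":20},
    {"xyz":[0,0,0],"roll":0,"grip":0},
    {"xyz":[0,0,0],"roll":0,"grip":0},
  ],
)

```text
time_s: 34.67
position: [0.4764, -0.37, 0.0076]
tcp_rot: [[-0.596, 0.803, 0.0], [0.803, 0.596, -0.0], [-0.0, 0.0, -1.0]]
force: [-0.3, -1.4, -0.1]
opening: 0.706
grasp_force: 0.0
```

Request:
move_arm(
  increments=[
    {"xyz":[0,0,0],"roll":0,"grip":0},
    {"xyz":[0,0,0],"roll":0,"grip":0},
    {"xyz":[0,0,0],"roll":0,"grip":0},
  ],
)

```text
time_s: 34.92
position: [0.4763, -0.37, 0.0076]
tcp_rot: [[-0.596, 0.803, 0.0], [0.803, 0.596, -0.0], [-0.0, -0.0, -1.0]]
force: [-0.1, -0.6, 1.1]
opening: 0.663
grasp_force: 30.0
```

```bash
python3 - <<'E'
from h import *
plan(567.3,-133.5,70,6.5)
E
```

```text
at [ 476.3 -370.     7.6] yaw 36.6 roll 0.5257 shift x 224.7 y 117.2 z -62.4
```

Request:
move_arm(
  increments=[
    {"xyz":[0,0,-4],"roll":0,"grip":0},
    {"xyz":[0,0,-12],"roll":0.06,"grip":0},
    {"xyz":[0,0,-18],"roll":0.1,"grip":0},
    {"xyz":[0,0,-18],"roll":0.11,"grip":0},
    {"xyz":[0,0,-12],"roll":0.11,"grip":0},
  ],
)

```text
time_s: 35.33
position: [0.4766, -0.3702, 0.073]
tcp_rot: [[-0.251, 0.968, 0.001], [0.968, 0.251, -0.001], [-0.001, 0.001, -1.0]]
force: [0.5, -0.2, -0.8]
opening: 0.663
grasp_force: 30.0
```

Request:
move_arm(
  increments=[
    {"xyz":[0,0,-6],"roll":0.095,"grip":0},
    {"xyz":[10,5.2,0],"roll":0.05,"grip":0},
    {"xyz":[20,10.4,0],"roll":0,"grip":0},
    {"xyz":[30,15.6,0],"roll":0,"grip":0},
    {"xyz":[34,17.7,0],"roll":0,"grip":0},
  ],
)

```text
time_s: 35.75
position: [0.5138, -0.2714, 0.0778]
tcp_rot: [[-0.111, 0.994, 0.001], [0.994, 0.111, -0.001], [-0.001, 0.001, -1.0]]
force: [1.9, -0.5, -1.7]
opening: 0.664
grasp_force: 30.0
```

Request:
move_arm(
  increments=[
    {"xyz":[34,17.7,0],"roll":0,"grip":0},
    {"xyz":[34,17.7,0],"roll":0,"grip":0},
    {"xyz":[30,15.6,0],"roll":0,"grip":0},
    {"xyz":[20,10.4,0],"roll":0,"grip":0},
    {"xyz":[10,5.2,0],"roll":0,"grip":0},
  ],
)

```text
time_s: 36.17
position: [0.5657, -0.1327, 0.0776]
tcp_rot: [[-0.117, 0.993, -0.0], [0.993, 0.117, 0.001], [0.001, -0.0, -1.0]]
force: [-0.2, 0.7, -1.0]
opening: 0.661
grasp_force: 30.0
```

Request:
move_arm(
  increments=[
    {"xyz":[0,0,0],"roll":0,"grip":0},
    {"xyz":[0,0,0],"roll":0,"grip":0},
    {"xyz":[0,0,0],"roll":0,"grip":0},
    {"xyz":[0,0,0],"roll":0,"grip":0},
  ],
)

```text
time_s: 36.5
position: [0.565, -0.1378, 0.0776]
tcp_rot: [[-0.112, 0.994, 0.0], [0.994, 0.112, -0.0], [-0.0, -0.0, -1.0]]
force: [0.4, 0.8, -1.1]
opening: 0.662
grasp_force: 30.0
```

```bash
python3 - <<'E'
from h import *
look("w","base book_red")
plan(567.3,-133.5,24,6.5)
E
```

```text
base 0.94 19382 zmed 0.0182 [[610.0, -111.1], [120.1, 124.5], 6.7]
book_red 0.94 14044 zmed 0.0941 [[564.8, -133.8], [58.2, 80.0], 6.4]
at [ 565.  -137.4   77.5] yaw 6.4 roll -0.0015 shift x 3.6 y 2.7 z 53.5
```

Request:
move_arm(
  increments=[
    {"xyz":[3,2,12],"roll":0,"grip":0},
    {"xyz":[0,0,14],"roll":0,"grip":0},
    {"xyz":[0,0,10],"roll":0,"grip":0},
    {"xyz":[0,0,5],"roll":0,"grip":0},
    {"xyz":[0,0,0],"roll":0,"grip":0},
  ],
)

```text
time_s: 37.07
position: [0.5657, -0.1324, 0.0347]
tcp_rot: [[-0.114, 0.994, -0.003], [0.994, 0.114, 0.001], [0.002, -0.003, -1.0]]
force: [0.2, 0.4, -0.5]
opening: 0.661
grasp_force: 30.0
```

Request:
move_arm(
  increments=[
    {"xyz":[0,0,0],"roll":0,"grip":0},
    {"xyz":[0,0,0],"roll":0,"grip":0},
    {"xyz":[0,0,0],"roll":0,"grip":0},
    {"xyz":[0,0,0],"roll":0,"grip":0},
  ],
)

```text
time_s: 37.4
position: [0.5674, -0.133, 0.0371]
tcp_rot: [[-0.114, 0.994, 0.001], [0.994, 0.114, -0.001], [-0.001, 0.001, -1.0]]
force: [0.3, -0.1, -1.3]
opening: 0.66
grasp_force: 30.0
```

```bash
python3 - <<'E'
from h import *
plan(567.3,-133.5,24,6.5)
E
```

```text
at [ 567.4 -133.    37.1] yaw 6.5 roll 0.0006 shift x -0.4 y -0.1 z 13.1
```

Request:
move_arm(
  increments=[
    {"xyz":[-0.4,0,5],"roll":0,"grip":0},
    {"xyz":[0,0,3],"roll":0,"grip":0},
    {"xyz":[0,0,2],"roll":0,"grip":0},
    {"xyz":[0,0,1],"roll":0,"grip":0},
    {"xyz":[0,0,0],"roll":0,"grip":0},
  ],
)

```text
time_s: 37.82
position: [0.5667, -0.1332, 0.0251]
tcp_rot: [[-0.114, 0.994, -0.001], [0.994, 0.114, 0.0], [0.0, -0.001, -1.0]]
force: [-0.1, 0.1, -0.2]
opening: 0.666
grasp_force: 30.0
```

Request:
move_arm(
  increments=[
    {"xyz":[0,0,0],"roll":0,"grip":0},
    {"xyz":[0,0,0.7],"roll":0,"grip":0},
    {"xyz":[0,0,0],"roll":0,"grip":0},
    {"xyz":[0,0,0],"roll":0,"grip":0},
  ],
)

```text
time_s: 38.15
position: [0.567, -0.1333, 0.0249]
tcp_rot: [[-0.114, 0.994, 0.0], [0.994, 0.114, -0.0], [-0.0, 0.0, -1.0]]
force: [-0.0, -0.0, -0.9]
opening: 0.66
grasp_force: 30.0
```

Request:
move_arm(
  increments=[
    {"xyz":[0,0,0.7],"roll":0,"grip":0},
    {"xyz":[0,0,0],"roll":0,"grip":0},
    {"xyz":[0,0,0],"roll":0,"grip":0},
  ],
)

```text
time_s: 38.4
position: [0.567, -0.1333, 0.0241]
tcp_rot: [[-0.114, 0.994, -0.0], [0.994, 0.114, -0.0], [-0.0, -0.0, -1.0]]
force: [-0.4, -0.8, -0.1]
opening: 0.665
grasp_force: 30.0
```

Request:
move_arm(
  increments=[
    {"xyz":[0,0,0.6],"roll":0,"grip":0},
    {"xyz":[0,0,0],"roll":0,"grip":0},
    {"xyz":[0,0,0],"roll":0,"grip":0},
  ],
)

```text
time_s: 38.65
position: [0.5671, -0.1333, 0.0237]
tcp_rot: [[-0.114, 0.994, 0.0], [0.994, 0.114, -0.0], [-0.0, 0.0, -1.0]]
force: [-0.2, 0.2, 0.1]
opening: 0.669
grasp_force: 30.0
```

Request:
move_arm(
  increments=[
    {"xyz":[0,0,0.4],"roll":0,"grip":0},
    {"xyz":[0,0,0],"roll":0,"grip":0},
    {"xyz":[0,0,0],"roll":0,"grip":0},
  ],
)

```text
time_s: 38.9
position: [0.5671, -0.1333, 0.0236]
tcp_rot: [[-0.114, 0.994, 0.0], [0.994, 0.114, -0.0], [-0.0, 0.0, -1.0]]
force: [-0.2, -0.0, 5.1]
opening: 0.666
grasp_force: 30.0
```

Request:
move_arm(
  increments=[
    {"xyz":[0,0,-0.5],"roll":0,"grip":85},
    {"xyz":[0,0,0],"roll":0,"grip":85},
    {"xyz":[0,0,0],"roll":0,"grip":85},
    {"xyz":[0,0,0],"roll":0,"grip":85},
    {"xyz":[0,0,-8],"roll":0,"grip":85},
  ],
)

```text
time_s: 39.32
position: [0.5659, -0.1328, 0.0304]
tcp_rot: [[-0.114, 0.994, -0.003], [0.994, 0.114, 0.001], [0.002, -0.003, -1.0]]
force: [-0.2, 0.6, -1.1]
opening: 0.842
grasp_force: 0.0
```

Request:
move_arm(
  increments=[
    {"xyz":[0,0,-20],"roll":0,"grip":100},
    {"xyz":[0,0,-35],"roll":0,"grip":100},
    {"xyz":[0,0,-38],"roll":0,"grip":100},
    {"xyz":[0,0,-30],"roll":0,"grip":100},
    {"xyz":[0,0,-10],"roll":0,"grip":100},
  ],
)

```text
time_s: 39.73
position: [0.5697, -0.1343, 0.1701]
tcp_rot: [[-0.114, 0.993, 0.009], [0.993, 0.114, -0.004], [-0.005, 0.008, -1.0]]
force: [0.7, -0.4, -0.0]
opening: 0.988
grasp_force: 0.0
```

Request:
move_arm(
  increments=[
    {"xyz":[0,0,0],"roll":0,"grip":100},
    {"xyz":[0,0,0],"roll":0,"grip":100},
    {"xyz":[0,0,0],"roll":0,"grip":100},
  ],
)

```text
time_s: 39.98
position: [0.5657, -0.1327, 0.1631]
tcp_rot: [[-0.114, 0.994, -0.003], [0.994, 0.114, 0.001], [0.002, -0.003, -1.0]]
force: [-0.5, -1.0, -0.5]
opening: 1.002
grasp_force: 0.0
```

```bash
python3 - <<'E'
from h import *
look("w","base book_red",pic="w6")
plan(602.5,141.5,165,6.3)
E
```

```text
base 0.85 13015 zmed 0.0183 [[612.1, -123.9], [120.0, 150.1], 6.8]
book_red 0.95 5624 zmed 0.0402 [[567.4, -132.9], [58.0, 85.2], 6.6]
at [ 565.8 -132.8  162.7] yaw 6.5 roll 0.0039 shift x 268.6 y 66.5 z -2.3
```

View pics/w6.png

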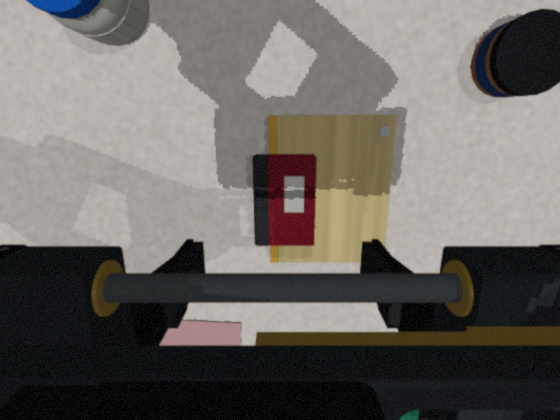

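The red book lies on the base at (285,200) in the picture, with its black strip just past the brass edge. Now the board.

Request:
move_arm(
  increments=[
    {"xyz":[15,3.7,0],"roll":0.004,"grip":100},
    {"xyz":[33,8.2,0],"roll":0,"grip":100},
    {"xyz":[37,9.2,0],"roll":0,"grip":100},
    {"xyz":[37,9.2,0],"roll":0,"grip":100},
    {"xyz":[37,9.2,0],"roll":0,"grip":100},
  ],
)

```text
time_s: 40.55
position: [0.5881, 0.0304, 0.1632]
tcp_rot: [[-0.109, 0.994, -0.003], [0.994, 0.109, 0.0], [0.001, -0.003, -1.0]]
force: [-0.1, 0.9, -0.0]
opening: 0.998
grasp_force: 0.0
```

Request:
move_arm(
  increments=[
    {"xyz":[37,9.2,0],"roll":0,"grip":100},
    {"xyz":[35,8.5,0],"roll":0,"grip":100},
    {"xyz":[24,5.9,0],"roll":0,"grip":100},
    {"xyz":[13.6,2.2,0],"roll":0,"grip":100},
    {"xyz":[0,0,0],"roll":0,"grip":100},
  ],
)

```text
time_s: 40.97
position: [0.6016, 0.1436, 0.1634]
tcp_rot: [[-0.113, 0.994, -0.002], [0.994, 0.113, 0.0], [0.001, -0.002, -1.0]]
force: [-0.1, -0.1, -0.0]
opening: 0.998
grasp_force: 0.0
```

Request:
move_arm(
  increments=[
    {"xyz":[0,0,0],"roll":0,"grip":100},
    {"xyz":[0,0,0],"roll":0,"grip":100},
    {"xyz":[0,0,0],"roll":0,"grip":100},
  ],
)

```text
time_s: 41.22
position: [0.6022, 0.139, 0.1644]
tcp_rot: [[-0.108, 0.994, -0.001], [0.994, 0.108, -0.001], [-0.0, -0.001, -1.0]]
force: [-1.1, -0.6, -0.4]
opening: 1.004
grasp_force: 0.0
```

```bash
python3 - <<'E'
from h import *
look("w","board weight_black weight_brass",pic="w7")
plan(602.5,141.5,7,6.3)
E
```

```text
board 0.83 5750 zmed 0.0193 [[602.5, 142.2], [52.1, 111.6], 6.2]
weight_black 0.82 2330 zmed 0.058 [[506.2, 173.3], [17.1, 17.3], 34.5]
weight_brass 0.88 2085 zmed 0.0561 [[506.1, 110.0], [17.9, 16.0], 11.3]
at [602.5 139.7 164.8] yaw 6.2 roll -0.0016 shift x 1.8 y 0.2 z 157.8
```

Request:
move_arm(
  increments=[
    {"xyz":[1.5,0.2,15],"roll":0,"grip":100},
    {"xyz":[0,0,30],"roll":0,"grip":100},
    {"xyz":[0,0,35],"roll":0,"grip":100},
    {"xyz":[0,0,30],"roll":0,"grip":100},
    {"xyz":[0,0,20],"roll":0,"grip":100},
  ],
)

```text
time_s: 41.83
position: [0.6009, 0.1417, 0.032]
tcp_rot: [[-0.109, 0.994, -0.003], [0.994, 0.109, -0.0], [0.0, -0.003, -1.0]]
force: [0.6, -0.0, -1.0]
opening: 1.0
grasp_force: 0.0
```

Request:
move_arm(
  increments=[
    {"xyz":[0,0,10],"roll":0,"grip":100},
    {"xyz":[0,0,6],"roll":0,"grip":100},
    {"xyz":[0,0,0],"roll":0,"grip":100},
    {"xyz":[0,0,0],"roll":0,"grip":100},
    {"xyz":[0,0,0],"roll":0,"grip":100},
  ],
)

```text
time_s: 42.25
position: [0.6037, 0.1424, 0.0202]
tcp_rot: [[-0.11, 0.994, 0.003], [0.994, 0.11, 0.0], [-0.0, 0.003, -1.0]]
force: [-0.2, 0.4, 1.0]
opening: 1.0
grasp_force: 0.0
```

Request:
move_arm(
  increments=[
    {"xyz":[0,0,0],"roll":0,"grip":100},
    {"xyz":[0,0,0],"roll":0,"grip":100},
  ],
)

```text
time_s: 42.42
position: [0.6033, 0.1425, 0.02]
tcp_rot: [[-0.11, 0.994, 0.002], [0.994, 0.11, 0.0], [-0.0, 0.002, -1.0]]
force: [-0.5, -0.4, 0.5]
opening: 0.998
grasp_force: 0.0
```

```bash
python3 - <<'E'
from h import *
plan(602.5,142,6.8,6.2)
E
```

```text
at [603.3 142.5  20. ] yaw 6.3 roll 0.0019 shift x -0.4 y -0.8 z 13.2
```

Request:
move_arm(
  increments=[
    {"xyz":[-0.4,0,6],"roll":0.001,"grip":100},
    {"xyz":[0,0,4],"roll":0,"grip":100},
    {"xyz":[0,0,2],"roll":0,"grip":100},
    {"xyz":[0,0,0],"roll":0,"grip":60},
    {"xyz":[0,0,0],"roll":0,"grip":30},
  ],
)

```text
time_s: 42.83
position: [0.6021, 0.142, 0.0062]
tcp_rot: [[-0.109, 0.994, -0.001], [0.994, 0.109, -0.0], [0.0, -0.001, -1.0]]
force: [0.4, -0.2, 0.8]
opening: 0.924
grasp_force: 0.0
```

Request:
move_arm(
  increments=[
    {"xyz":[0,0,0],"roll":0,"grip":0},
    {"xyz":[0,0,0],"roll":0,"grip":0},
    {"xyz":[0,0,0],"roll":0,"grip":0},
    {"xyz":[0,0,0],"roll":0,"grip":0},
    {"xyz":[0,0,0],"roll":0,"grip":0},
  ],
)

```text
time_s: 43.25
position: [0.6025, 0.142, 0.0068]
tcp_rot: [[-0.109, 0.994, 0.0], [0.994, 0.109, -0.0], [-0.0, 0.0, -1.0]]
force: [-0.5, -0.6, 0.7]
opening: 0.593
grasp_force: 30.0
```

Request:
move_arm(
  increments=[
    {"xyz":[0,0,0],"roll":0,"grip":0},
    {"xyz":[0,0,0],"roll":0,"grip":0},
  ],
)

```text
time_s: 43.42
position: [0.6025, 0.142, 0.0068]
tcp_rot: [[-0.109, 0.994, 0.0], [0.994, 0.109, 0.0], [-0.0, 0.0, -1.0]]
force: [-0.1, -0.3, 0.9]
opening: 0.595
grasp_force: 30.0
```

```bash
python3 - <<'E'
from h import *
# board target = red centre (567.4,-132.9) yaw 6.6, +11 along x, -1 along y
a=np.radians(6.6);x=567.4+11.5*np.cos(a)+1*np.sin(a);y=-132.9+11.5*np.sin(a)-1*np.cos(a);print(x,y)
plan(x,y,43,6.6)
E
```

```text
578.9387239548975 -132.5715955349324
at [602.5 142.    6.8] yaw 6.2 roll -0.0061 shift x -270.1 y -54.9 z -36.2
```

Request:
move_arm(
  increments=[
    {"xyz":[0,0,-5],"roll":0,"grip":0},
    {"xyz":[0,0,-20],"roll":0,"grip":0},
    {"xyz":[0,0,-30],"roll":0,"grip":0},
    {"xyz":[0,0,-25],"roll":-0.006,"grip":0},
    {"xyz":[-12,-2.4,-10],"roll":0,"grip":0},
  ],
)

```text
time_s: 43.83
position: [0.6036, 0.1313, 0.1003]
tcp_rot: [[-0.117, 0.993, 0.006], [0.993, 0.117, 0.001], [0.0, 0.007, -1.0]]
force: [1.1, -0.4, 0.3]
opening: 0.594
grasp_force: 30.0
```

Request:
move_arm(
  increments=[
    {"xyz":[-25,-5.1,0],"roll":0,"grip":0},
    {"xyz":[-35,-7.1,0],"roll":0,"grip":0},
    {"xyz":[-35,-7.1,0],"roll":0,"grip":0},
    {"xyz":[-35,-7.1,0],"roll":0,"grip":0},
    {"xyz":[-35,-7.1,0],"roll":0,"grip":0},
  ],
)

```text
time_s: 44.25
position: [0.5859, -0.0401, 0.0962]
tcp_rot: [[-0.115, 0.993, -0.001], [0.993, 0.115, -0.0], [0.0, -0.001, -1.0]]
force: [0.9, 0.3, -1.0]
opening: 0.594
grasp_force: 30.0
```

Request:
move_arm(
  increments=[
    {"xyz":[-35,-7.1,0],"roll":0,"grip":0},
    {"xyz":[-28,-5.7,0],"roll":0,"grip":0},
    {"xyz":[-18,-3.7,0],"roll":0,"grip":0},
    {"xyz":[-9,-1.9,0],"roll":0,"grip":0},
    {"xyz":[-3.1,-0.6,0],"roll":0,"grip":0},
  ],
)

```text
time_s: 44.67
position: [0.5781, -0.1348, 0.0962]
tcp_rot: [[-0.112, 0.994, -0.001], [0.994, 0.112, 0.0], [0.0, -0.001, -1.0]]
force: [0.6, 0.3, -0.3]
opening: 0.596
grasp_force: 30.0
```

Request:
move_arm(
  increments=[
    {"xyz":[0,0,12],"roll":0,"grip":0},
    {"xyz":[0,0,15],"roll":0,"grip":0},
    {"xyz":[0,0,10],"roll":0,"grip":0},
    {"xyz":[0,0,3],"roll":0,"grip":0},
    {"xyz":[0,0,0],"roll":0,"grip":0},
  ],
)

```text
time_s: 45.08
position: [0.5778, -0.1309, 0.055]
tcp_rot: [[-0.116, 0.993, -0.003], [0.993, 0.116, 0.002], [0.002, -0.003, -1.0]]
force: [0.5, 0.0, -0.8]
opening: 0.593
grasp_force: 30.0
```

Request:
move_arm(
  increments=[
    {"xyz":[0,0,0],"roll":0,"grip":0},
    {"xyz":[0,0,0],"roll":0,"grip":0},
    {"xyz":[0,0,0],"roll":0,"grip":0},
    {"xyz":[0,0,0],"roll":0,"grip":0},
  ],
)

```text
time_s: 45.42
position: [0.5793, -0.1326, 0.0573]
tcp_rot: [[-0.115, 0.993, 0.001], [0.993, 0.115, -0.001], [-0.001, 0.001, -1.0]]
force: [0.4, -0.2, -1.3]
opening: 0.596
grasp_force: 30.0
```

```bash
python3 - <<'E'
from h import *
look("w","board base",pic="w8")
plan(578.9,-132.6,43,6.6)
E
```

```text
board 0.56 14815 zmed 0.0697 [[578.6, -123.8], [52.2, 95.5], 6.6]
base 0.73 17789 zmed 0.0182 [[611.5, -123.7], [120.5, 149.4], 6.7]
at [ 579.1 -132.7   57. ] yaw 6.6 roll -0.0003 shift x 0.1 y -0.2 z 14.0
```

View pics/w8.png

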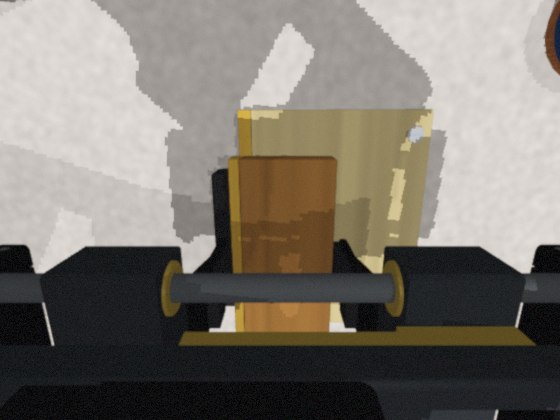

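The held board is square over the red book, brass edge on the left (column 233), with the black strip still showing at column 222. Lowering it.

Request:
move_arm(
  increments=[
    {"xyz":[0,0,6],"roll":0,"grip":0},
    {"xyz":[0,0,4],"roll":0,"grip":0},
    {"xyz":[0,0,2],"roll":0,"grip":0},
    {"xyz":[0,0,0],"roll":0,"grip":0},
    {"xyz":[0,0,0],"roll":0,"grip":0},
  ],
)

```text
time_s: 45.98
position: [0.5786, -0.1325, 0.0442]
tcp_rot: [[-0.115, 0.993, -0.001], [0.993, 0.115, 0.0], [0.0, -0.001, -1.0]]
force: [-0.4, 0.6, -1.1]
opening: 0.591
grasp_force: 30.0
```

Request:
move_arm(
  increments=[
    {"xyz":[0,0,0],"roll":0,"grip":0},
    {"xyz":[0,0,0.8],"roll":0,"grip":0},
    {"xyz":[0,0,0],"roll":0,"grip":0},
    {"xyz":[0,0,0],"roll":0,"grip":0},
  ],
)

```text
time_s: 46.32
position: [0.5789, -0.1326, 0.0439]
tcp_rot: [[-0.115, 0.993, 0.0], [0.993, 0.115, -0.0], [-0.0, 0.0, -1.0]]
force: [0.3, -0.8, -0.8]
opening: 0.594
grasp_force: 30.0
```

Request:
move_arm(
  increments=[
    {"xyz":[0,0,0.7],"roll":0,"grip":0},
    {"xyz":[0,0,0],"roll":0,"grip":0},
    {"xyz":[0,0,0],"roll":0,"grip":0},
  ],
)

```text
time_s: 46.57
position: [0.5789, -0.1326, 0.0431]
tcp_rot: [[-0.115, 0.993, -0.0], [0.993, 0.115, -0.0], [-0.0, -0.0, -1.0]]
force: [-0.4, -0.2, -1.0]
opening: 0.594
grasp_force: 30.0
```

Request:
move_arm(
  increments=[
    {"xyz":[0,0,0.5],"roll":0,"grip":0},
    {"xyz":[0,0,0],"roll":0,"grip":0},
    {"xyz":[0,0,0],"roll":0,"grip":0},
  ],
)

```text
time_s: 46.82
position: [0.5789, -0.1326, 0.0427]
tcp_rot: [[-0.115, 0.993, 0.0], [0.993, 0.115, -0.0], [-0.0, 0.0, -1.0]]
force: [-0.2, -0.5, 0.0]
opening: 0.596
grasp_force: 30.0
```

Request:
move_arm(
  increments=[
    {"xyz":[0,0,0.4],"roll":0,"grip":0},
    {"xyz":[0,0,0],"roll":0,"grip":0},
    {"xyz":[0,0,0],"roll":0,"grip":0},
  ],
)

```text
time_s: 47.07
position: [0.579, -0.1326, 0.0427]
tcp_rot: [[-0.115, 0.993, 0.0], [0.993, 0.115, -0.0], [-0.0, 0.0, -1.0]]
force: [0.0, -0.1, 4.8]
opening: 0.596
grasp_force: 30.0
```

Request:
move_arm(
  increments=[
    {"xyz":[0,0,-0.4],"roll":0,"grip":80},
    {"xyz":[0,0,0],"roll":0,"grip":80},
    {"xyz":[0,0,0],"roll":0,"grip":80},
    {"xyz":[0,0,0],"roll":0,"grip":80},
    {"xyz":[0,0,-8],"roll":0,"grip":80},
  ],
)

```text
time_s: 47.48
position: [0.5777, -0.1322, 0.0493]
tcp_rot: [[-0.115, 0.993, -0.003], [0.993, 0.115, 0.001], [0.002, -0.003, -1.0]]
force: [0.5, -0.4, 0.3]
opening: 0.786
grasp_force: 0.0
```

Request:
move_arm(
  increments=[
    {"xyz":[0,0,-20],"roll":0,"grip":100},
    {"xyz":[0,0,-35],"roll":0,"grip":100},
    {"xyz":[0,0,-35],"roll":0,"grip":100},
    {"xyz":[0,0,-20],"roll":0,"grip":80},
    {"xyz":[0,0,-5],"roll":0,"grip":70},
  ],
)

```text
time_s: 47.9
position: [0.5815, -0.1336, 0.1705]
tcp_rot: [[-0.115, 0.993, 0.008], [0.993, 0.115, -0.004], [-0.004, 0.008, -1.0]]
force: [0.1, 0.3, 0.7]
opening: 0.908
grasp_force: 0.0
```

```bash
python3 - <<'E'
from h import *
look("w","board base book_red")
plan(505.4,174.2,100,6.6)
E
```

```text
board 0.6 6902 zmed 0.0553 [[579.3, -132.2], [52.1, 111.7], 6.4]
base 0.73 10315 zmed 0.0183 [[611.8, -123.6], [120.2, 149.3], 6.9]
book_red 0.67 1335 zmed 0.0401 [[545.2, -135.4], [13.5, 85.5], 6.7]
at [ 577.8 -132.2  164.5] yaw 6.6 roll -0.0002 shift x 312.7 y -36.7 z 64.5
```

Request:
move_arm(
  increments=[
    {"xyz":[15,-1.8,0],"roll":0,"grip":70},
    {"xyz":[32,-3.8,0],"roll":0,"grip":70},
    {"xyz":[38,-4.4,0],"roll":0,"grip":70},
    {"xyz":[38,-4.4,0],"roll":0,"grip":70},
    {"xyz":[38,-4.4,0],"roll":0,"grip":70},
  ],
)

```text
time_s: 48.52
position: [0.5393, 0.0275, 0.1638]
tcp_rot: [[-0.114, 0.994, -0.004], [0.994, 0.114, 0.001], [0.002, -0.004, -1.0]]
force: [0.5, 0.7, 1.6]
opening: 0.702
grasp_force: 0.0
```

Request:
move_arm(
  increments=[
    {"xyz":[38,-4.4,0],"roll":0,"grip":70},
    {"xyz":[38,-4.4,0],"roll":0,"grip":70},
    {"xyz":[34,-4.0,0],"roll":0,"grip":70},
    {"xyz":[24,-2.8,10],"roll":0,"grip":70},
    {"xyz":[13,-2.3,20],"roll":0,"grip":70},
  ],
)

```text
time_s: 48.93
position: [0.5057, 0.173, 0.1357]
tcp_rot: [[-0.118, 0.993, 0.001], [0.993, 0.118, 0.001], [0.001, 0.001, -1.0]]
force: [-0.0, 0.3, 0.0]
opening: 0.704
grasp_force: 0.0
```

Request:
move_arm(
  increments=[
    {"xyz":[5,0,25],"roll":0,"grip":70},
    {"xyz":[0,0,20],"roll":0,"grip":70},
    {"xyz":[0,0,10],"roll":0,"grip":70},
    {"xyz":[0,0,0],"roll":0,"grip":70},
    {"xyz":[0,0,0],"roll":0,"grip":70},
  ],
)

```text
time_s: 49.35
position: [0.5055, 0.1742, 0.0797]
tcp_rot: [[-0.115, 0.993, -0.003], [0.993, 0.115, -0.0], [0.0, -0.003, -1.0]]
force: [1.0, -0.4, 0.5]
opening: 0.699
grasp_force: 0.0
```

Request:
move_arm(
  increments=[
    {"xyz":[0,0,0],"roll":0,"grip":70},
    {"xyz":[0,0,0],"roll":0,"grip":70},
  ],
)

```text
time_s: 49.52
position: [0.5073, 0.174, 0.0816]
tcp_rot: [[-0.114, 0.993, 0.002], [0.993, 0.114, 0.0], [0.0, 0.002, -1.0]]
force: [-0.1, 0.1, 0.3]
opening: 0.698
grasp_force: 0.0
```

```bash
python3 - <<'E'
from h import *
plan(505.4,174.7,34.5,6.6)
E
```

```text
at [507.3 174.   81.6] yaw 6.6 roll -0.0008 shift x 0.9 y -1.9 z 47.1
```

Request:
move_arm(
  increments=[
    {"xyz":[0.5,-0.8,15],"roll":0,"grip":70},
    {"xyz":[0,0,17],"roll":0,"grip":70},
    {"xyz":[0,0,9],"roll":0,"grip":70},
    {"xyz":[0,0,4],"roll":0,"grip":70},
    {"xyz":[0,0,0],"roll":0,"grip":50},
  ],
)

```text
time_s: 49.93
position: [0.5055, 0.1743, 0.0354]
tcp_rot: [[-0.114, 0.993, -0.001], [0.993, 0.114, -0.0], [0.0, -0.001, -1.0]]
force: [-0.6, -0.4, 0.4]
opening: 0.674
grasp_force: 0.0
```

Request:
move_arm(
  increments=[
    {"xyz":[0,0,0],"roll":0,"grip":40},
    {"xyz":[0,0,0],"roll":0,"grip":40},
    {"xyz":[0,0,0],"roll":0,"grip":40},
  ],
)

```text
time_s: 50.18
position: [0.5063, 0.1746, 0.0364]
tcp_rot: [[-0.115, 0.993, 0.002], [0.993, 0.115, 0.0], [0.0, 0.002, -1.0]]
force: [0.0, -0.1, 0.0]
opening: 0.48
grasp_force: 0.0
```

```bash
python3 - <<'E'
from h import *
plan(505.3,174.9,34.5,6.6)
E
```

```text
at [506.3 174.6  36.4] yaw 6.6 roll -0.0003 shift x 0.4 y -0.9 z 1.9
```

Request:
move_arm(
  increments=[
    {"xyz":[0.3,-0.5,1],"roll":0,"grip":30},
    {"xyz":[0,0,0],"roll":0,"grip":10},
    {"xyz":[0,0,0],"roll":0,"grip":0},
    {"xyz":[0,0,0],"roll":0,"grip":0},
    {"xyz":[0,0,0],"roll":0,"grip":0},
  ],
)

```text
time_s: 50.6
position: [0.5052, 0.1748, 0.0348]
tcp_rot: [[-0.115, 0.993, 0.0], [0.993, 0.115, 0.0], [0.0, 0.0, -1.0]]
force: [-0.9, -0.4, 1.0]
opening: 0.196
grasp_force: 30.0
```

Request:
move_arm(
  increments=[
    {"xyz":[0,0,0],"roll":0,"grip":0},
    {"xyz":[0,0,0],"roll":0,"grip":0},
    {"xyz":[0,0,0],"roll":0,"grip":0},
  ],
)

```text
time_s: 50.85
position: [0.5052, 0.1748, 0.0347]
tcp_rot: [[-0.115, 0.993, 0.0], [0.993, 0.115, 0.0], [0.0, 0.0, -1.0]]
force: [-0.5, 0.5, 1.4]
opening: 0.195
grasp_force: 30.0
```

```bash
python3 - <<'E'
from h import *
a=np.radians(6.5);u=np.array([-np.sin(a),np.cos(a)]);c=np.array([579.2,-132.4])
for s in(29,-29):
    p=c+s*u;print(p);plan(*p,86,6.6)
E
```

```text
[ 575.9171068  -103.58641619]
at [505.2 174.8  34.7] yaw 6.6 roll -0.0002 shift x -284.7 y 38.3 z -51.3
[ 582.4828932  -161.21358381]
at [505.2 174.8  34.7] yaw 6.6 roll -0.0002 shift x -342.7 y 38.2 z -51.3
```

Request:
move_arm(
  increments=[
    {"xyz":[0,0,-5],"roll":0,"grip":0},
    {"xyz":[0,0,-20],"roll":0,"grip":0},
    {"xyz":[0,0,-30],"roll":0,"grip":0},
    {"xyz":[0,0,-30],"roll":0,"grip":0},
    {"xyz":[-8,1.1,-20],"roll":0,"grip":0},
  ],
)

```text
time_s: 51.27
position: [0.5066, 0.1678, 0.1413]
tcp_rot: [[-0.116, 0.993, -0.0], [0.993, 0.116, 0.001], [0.001, 0.0, -1.0]]
force: [1.0, 0.6, -4.3]
opening: 0.201
grasp_force: 30.0
```

Request:
move_arm(
  increments=[
    {"xyz":[-20,2.7,-5],"roll":0,"grip":0},
    {"xyz":[-32,4.3,0],"roll":0,"grip":0},
    {"xyz":[-36,4.8,0],"roll":0,"grip":0},
    {"xyz":[-36,4.8,0],"roll":0,"grip":0},
    {"xyz":[-36,4.8,0],"roll":0,"grip":0},
  ],
)

```text
time_s: 51.68
position: [0.5458, 0.0093, 0.1442]
tcp_rot: [[-0.115, 0.993, -0.002], [0.993, 0.115, 0.0], [0.001, -0.002, -1.0]]
force: [0.9, 0.3, -4.0]
opening: 0.2
grasp_force: 30.0
```

Request:
move_arm(
  increments=[
    {"xyz":[-36,4.8,0],"roll":0,"grip":0},
    {"xyz":[-32,4.3,0],"roll":0,"grip":0},
    {"xyz":[-25,3.4,0],"roll":0,"grip":0},
    {"xyz":[-15,2,0],"roll":0,"grip":0},
    {"xyz":[-8.7,1.3,6],"roll":0,"grip":0},
  ],
)

```text
time_s: 52.1
position: [0.5766, -0.1059, 0.1389]
tcp_rot: [[-0.113, 0.994, 0.002], [0.994, 0.113, -0.001], [-0.001, 0.001, -1.0]]
force: [0.6, 0.2, -4.1]
opening: 0.197
grasp_force: 30.0
```

Request:
move_arm(
  increments=[
    {"xyz":[0,0,12],"roll":0,"grip":0},
    {"xyz":[0,0,15],"roll":0,"grip":0},
    {"xyz":[0,0,10],"roll":0,"grip":0},
    {"xyz":[0,0,3],"roll":0,"grip":0},
    {"xyz":[0,0,0],"roll":0,"grip":0},
  ],
)

```text
time_s: 52.52
position: [0.5745, -0.1022, 0.0972]
tcp_rot: [[-0.116, 0.993, -0.004], [0.993, 0.116, 0.002], [0.002, -0.004, -1.0]]
force: [-0.6, 0.4, -3.6]
opening: 0.201
grasp_force: 30.0
```

Request:
move_arm(
  increments=[
    {"xyz":[0,0,0],"roll":0,"grip":0},
    {"xyz":[0,0,0],"roll":0,"grip":0},
    {"xyz":[0,0,0],"roll":0,"grip":0},
  ],
)

```text
time_s: 52.77
position: [0.5764, -0.1036, 0.0995]
tcp_rot: [[-0.115, 0.993, 0.002], [0.993, 0.115, -0.001], [-0.001, 0.001, -1.0]]
force: [0.1, -0.6, -4.8]
opening: 0.198
grasp_force: 30.0
```

```bash
python3 - <<'E'
from h import *
plan(575.9,-103.6,86,6.6)
E
```

```text
at [ 576.4 -103.6   99.5] yaw 6.6 roll 0.0002 shift x 0.1 y -0.5 z 13.5
```

Request:
move_arm(
  increments=[
    {"xyz":[0,0,6],"roll":0,"grip":0},
    {"xyz":[0,0,3.5],"roll":0,"grip":0},
    {"xyz":[0,0,1.5],"roll":0,"grip":0},
    {"xyz":[0,0,0],"roll":0,"grip":0},
    {"xyz":[0,0,0],"roll":0,"grip":0},
  ],
)

```text
time_s: 53.18
position: [0.5757, -0.1037, 0.0874]
tcp_rot: [[-0.115, 0.993, -0.0], [0.993, 0.115, 0.0], [0.0, -0.0, -1.0]]
force: [0.4, -0.3, -4.0]
opening: 0.197
grasp_force: 30.0
```

Request:
move_arm(
  increments=[
    {"xyz":[0,0,0],"roll":0,"grip":0},
    {"xyz":[0,0,0.8],"roll":0,"grip":0},
    {"xyz":[0,0,0],"roll":0,"grip":0},
    {"xyz":[0,0,0],"roll":0,"grip":0},
  ],
)

```text
time_s: 53.52
position: [0.5758, -0.1037, 0.0869]
tcp_rot: [[-0.115, 0.993, 0.0], [0.993, 0.115, -0.0], [-0.0, 0.0, -1.0]]
force: [0.4, 0.2, -4.4]
opening: 0.2
grasp_force: 30.0
```

Request:
move_arm(
  increments=[
    {"xyz":[0,0,0.7],"roll":0,"grip":0},
    {"xyz":[0,0,0],"roll":0,"grip":0},
    {"xyz":[0,0,0],"roll":0,"grip":0},
  ],
)

```text
time_s: 53.77
position: [0.5758, -0.1037, 0.0861]
tcp_rot: [[-0.115, 0.993, -0.0], [0.993, 0.115, 0.0], [0.0, -0.0, -1.0]]
force: [-0.5, 0.1, -3.9]
opening: 0.197
grasp_force: 30.0
```

Request:
move_arm(
  increments=[
    {"xyz":[0,0,0.6],"roll":0,"grip":0},
    {"xyz":[0,0,0],"roll":0,"grip":0},
    {"xyz":[0,0,0],"roll":0,"grip":0},
  ],
)

```text
time_s: 54.02
position: [0.5759, -0.1037, 0.0858]
tcp_rot: [[-0.115, 0.993, 0.0], [0.993, 0.115, -0.0], [-0.0, 0.0, -1.0]]
force: [0.3, 0.1, -0.4]
opening: 0.196
grasp_force: 30.0
```

Request:
move_arm(
  increments=[
    {"xyz":[0,0,0.4],"roll":0,"grip":0},
    {"xyz":[0,0,0],"roll":0,"grip":0},
    {"xyz":[0,0,0],"roll":0,"grip":0},
  ],
)

```text
time_s: 54.27
position: [0.5759, -0.1037, 0.0858]
tcp_rot: [[-0.115, 0.993, 0.0], [0.993, 0.115, -0.0], [-0.0, 0.0, -1.0]]
force: [-1.3, 1.0, 3.7]
opening: 0.193
grasp_force: 30.0
```

Request:
move_arm(
  increments=[
    {"xyz":[0,0,-0.4],"roll":0,"grip":70},
    {"xyz":[0,0,0],"roll":0,"grip":70},
    {"xyz":[0,0,0],"roll":0,"grip":70},
    {"xyz":[0,0,0],"roll":0,"grip":70},
    {"xyz":[0,0,0],"roll":0,"grip":70},
  ],
)

```text
time_s: 54.68
position: [0.576, -0.1038, 0.0855]
tcp_rot: [[-0.115, 0.993, 0.0], [0.993, 0.115, -0.0], [-0.0, 0.0, -1.0]]
force: [0.3, -0.1, -0.2]
opening: 0.489
grasp_force: 0.0
```

Request:
move_arm(
  increments=[
    {"xyz":[0,0,-15],"roll":0,"grip":70},
    {"xyz":[0,0,-25],"roll":0,"grip":70},
    {"xyz":[10,-2,-10],"roll":0,"grip":70},
    {"xyz":[24,-5,0],"roll":0,"grip":70},
    {"xyz":[36,-7.4,0],"roll":0,"grip":70},
  ],
)

```text
time_s: 55.1
position: [0.5556, -0.0372, 0.1367]
tcp_rot: [[-0.111, 0.994, 0.006], [0.994, 0.111, -0.002], [-0.002, 0.005, -1.0]]
force: [-1.6, 0.3, -0.6]
opening: 0.697
grasp_force: 0.0
```

Request:
move_arm(
  increments=[
    {"xyz":[36,-7.4,0],"roll":0,"grip":70},
    {"xyz":[36,-7.4,0],"roll":0,"grip":70},
    {"xyz":[36,-7.4,0],"roll":0,"grip":70},
    {"xyz":[26,-5.3,0],"roll":0,"grip":70},
    {"xyz":[13,-2.6,10],"roll":0,"grip":70},
  ],
)

```text
time_s: 55.52
position: [0.5054, 0.1104, 0.1267]
tcp_rot: [[-0.118, 0.993, 0.002], [0.993, 0.118, 0.001], [0.001, 0.002, -1.0]]
force: [0.1, -0.9, -0.3]
opening: 0.7
grasp_force: 0.0
```

Request:
move_arm(
  increments=[
    {"xyz":[4.9,-0.9,20],"roll":0,"grip":70},
    {"xyz":[0,0,18],"roll":0,"grip":70},
    {"xyz":[0,0,8],"roll":0,"grip":70},
    {"xyz":[0,0,0],"roll":0,"grip":70},
    {"xyz":[0,0,0],"roll":0,"grip":70},
  ],
)

```text
time_s: 55.93
position: [0.5051, 0.1116, 0.0794]
tcp_rot: [[-0.115, 0.993, -0.001], [0.993, 0.115, 0.0], [0.0, -0.001, -1.0]]
force: [-0.3, -0.9, -0.6]
opening: 0.701
grasp_force: 0.0
```

Request:
move_arm(
  increments=[
    {"xyz":[0,0,0],"roll":0,"grip":70},
    {"xyz":[0,0,0],"roll":0,"grip":70},
  ],
)

```text
time_s: 56.1
position: [0.5062, 0.1113, 0.0804]
tcp_rot: [[-0.114, 0.993, 0.002], [0.993, 0.114, 0.0], [-0.0, 0.002, -1.0]]
force: [0.1, -1.0, 0.3]
opening: 0.702
grasp_force: 0.0
```

```bash
python3 - <<'E'
from h import *
plan(505.3,111.6,34.7,6.6)
E
```

```text
at [506.2 111.3  80.4] yaw 6.5 roll -0.0009 shift x 0.4 y -0.8 z 45.7
```

Request:
move_arm(
  increments=[
    {"xyz":[0.3,-0.3,15],"roll":0,"grip":70},
    {"xyz":[0,0,17],"roll":0,"grip":70},
    {"xyz":[0,0,8],"roll":0,"grip":70},
    {"xyz":[0,0,4.5],"roll":0,"grip":50},
    {"xyz":[0,0,0],"roll":0,"grip":40},
  ],
)

```text
time_s: 56.52
position: [0.5047, 0.1116, 0.0347]
tcp_rot: [[-0.114, 0.993, -0.001], [0.993, 0.114, 0.0], [0.0, -0.001, -1.0]]
force: [-0.5, -0.1, -0.0]
opening: 0.624
grasp_force: 0.0
```

Request:
move_arm(
  increments=[
    {"xyz":[0,0,0],"roll":0,"grip":40},
    {"xyz":[0,0,0],"roll":0,"grip":40},
    {"xyz":[0,0,0],"roll":0,"grip":40},
    {"xyz":[0,0,0],"roll":0,"grip":30},
    {"xyz":[0,0,0],"roll":0,"grip":10},
  ],
)

```text
time_s: 56.93
position: [0.5052, 0.1118, 0.0355]
tcp_rot: [[-0.115, 0.993, 0.001], [0.993, 0.115, 0.0], [-0.0, 0.001, -1.0]]
force: [-0.2, -0.1, 0.3]
opening: 0.327
grasp_force: 0.0
```

Request:
move_arm(
  increments=[
    {"xyz":[0,0,0],"roll":0,"grip":0},
    {"xyz":[0,0,0],"roll":0,"grip":0},
    {"xyz":[0,0,0],"roll":0,"grip":0},
    {"xyz":[0,0,0],"roll":0,"grip":0},
    {"xyz":[0,0,0],"roll":0,"grip":0},
  ],
)

```text
time_s: 57.35
position: [0.5053, 0.1118, 0.0352]
tcp_rot: [[-0.115, 0.993, 0.001], [0.993, 0.115, 0.0], [-0.0, 0.001, -1.0]]
force: [1.2, 0.4, 1.6]
opening: 0.201
grasp_force: 30.0
```

```bash
python3 - <<'E'
from h import *
plan(582.5,-161.3,86,6.6)
E
```

```text
at [505.3 111.8  35.2] yaw 6.6 roll -0.0002 shift x -280.2 y 45.3 z -50.8
```

Request:
move_arm(
  increments=[
    {"xyz":[0,0,-5],"roll":0,"grip":0},
    {"xyz":[0,0,-20],"roll":0,"grip":0},
    {"xyz":[0,0,-32],"roll":0,"grip":0},
    {"xyz":[0,0,-35],"roll":0,"grip":0},
    {"xyz":[0,0,-28],"roll":0,"grip":0},
  ],
)

```text
time_s: 57.77
position: [0.504, 0.1118, 0.1563]
tcp_rot: [[-0.115, 0.993, -0.002], [0.993, 0.115, -0.0], [0.0, -0.002, -1.0]]
force: [0.9, 0.8, -3.5]
opening: 0.195
grasp_force: 30.0
```

Request:
move_arm(
  increments=[
    {"xyz":[-10,1.6,-15],"roll":0,"grip":0},
    {"xyz":[-22,3.6,0],"roll":0,"grip":0},
    {"xyz":[-33,5.3,0],"roll":0,"grip":0},
    {"xyz":[-36,5.8,0],"roll":0,"grip":0},
    {"xyz":[-36,5.8,0],"roll":0,"grip":0},
  ],
)

```text
time_s: 58.18
position: [0.5414, -0.0224, 0.1697]
tcp_rot: [[-0.116, 0.993, -0.002], [0.993, 0.116, 0.001], [0.001, -0.002, -1.0]]
force: [0.5, 0.6, -4.9]
opening: 0.194
grasp_force: 30.0
```

Request:
move_arm(
  increments=[
    {"xyz":[-36,5.8,0],"roll":0,"grip":0},
    {"xyz":[-33,5.3,0],"roll":0,"grip":0},
    {"xyz":[-28,4.5,0],"roll":0,"grip":0},
    {"xyz":[-22,3.6,0],"roll":0,"grip":0},
    {"xyz":[-14,2.3,0],"roll":0,"grip":0},
  ],
)

```text
time_s: 58.6
position: [0.5789, -0.1539, 0.1692]
tcp_rot: [[-0.113, 0.994, -0.001], [0.994, 0.113, -0.0], [0.0, -0.001, -1.0]]
force: [0.0, -0.1, -4.3]
opening: 0.194
grasp_force: 30.0
```

Request:
move_arm(
  increments=[
    {"xyz":[-8,1.3,0],"roll":0,"grip":0},
    {"xyz":[-2.2,0.4,0],"roll":0,"grip":0},
    {"xyz":[0,0,0],"roll":0,"grip":0},
    {"xyz":[0,0,0],"roll":0,"grip":0},
    {"xyz":[0,0,0],"roll":0,"grip":0},
  ],
)

```text
time_s: 59.02
position: [0.5814, -0.1596, 0.1699]
tcp_rot: [[-0.116, 0.993, -0.001], [0.993, 0.116, 0.001], [0.001, -0.001, -1.0]]
force: [-0.5, -0.6, -4.5]
opening: 0.193
grasp_force: 30.0
```

```bash
python3 - <<'E'
from h import *
look("w","weight_black board base",pic="w9")
plan(582.5,-161.3,86.4,6.6)
E
```

```text
weight_black 0.85 2894 zmed 0.1091 [[576.3, -105.2], [16.9, 17.5], 5.9]
board 0.84 3231 zmed 0.0552 [[578.3, -124.7], [52.1, 95.8], 6.7]
base 0.64 11118 zmed 0.0182 [[611.8, -123.8], [120.3, 148.8], 6.8]
at [ 582.  -160.4  170.2] yaw 6.7 roll 0.0009 shift x -0.9 y 0.4 z 83.8
```

View pics/w9.png

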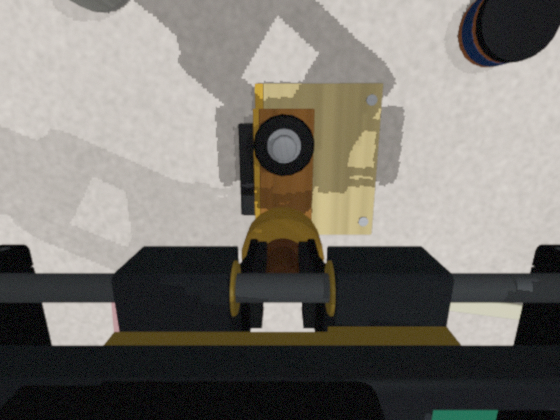

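The black weight stands upright at (284,145) and the brass one is held clear beside it. Lowering slowly.

Request:
move_arm(
  increments=[
    {"xyz":[-0.8,0.2,10],"roll":0,"grip":0},
    {"xyz":[0,0,18],"roll":0,"grip":0},
    {"xyz":[0,0,18],"roll":0,"grip":0},
    {"xyz":[0,0,14],"roll":0,"grip":0},
    {"xyz":[0,0,8],"roll":0,"grip":0},
  ],
)

```text
time_s: 59.63
position: [0.5811, -0.1615, 0.0996]
tcp_rot: [[-0.115, 0.993, -0.003], [0.993, 0.115, 0.002], [0.002, -0.003, -1.0]]
force: [-0.2, 0.5, -4.2]
opening: 0.202
grasp_force: 30.0
```

Request:
move_arm(
  increments=[
    {"xyz":[0,0,5],"roll":0,"grip":0},
    {"xyz":[0,0,2],"roll":0,"grip":0},
    {"xyz":[0,0,0],"roll":0,"grip":0},
    {"xyz":[0,0,0],"roll":0,"grip":0},
    {"xyz":[0,0,0],"roll":0,"grip":0},
  ],
)

```text
time_s: 60.05
position: [0.5831, -0.1624, 0.0959]
tcp_rot: [[-0.115, 0.993, 0.002], [0.993, 0.115, -0.001], [-0.001, 0.002, -1.0]]
force: [0.4, -0.4, -4.4]
opening: 0.197
grasp_force: 30.0
```

Request:
move_arm(
  increments=[
    {"xyz":[0,0,2.5],"roll":0,"grip":0},
    {"xyz":[0,0,2],"roll":0,"grip":0},
    {"xyz":[0,0,0],"roll":0,"grip":0},
    {"xyz":[0,0,0],"roll":0,"grip":0},
    {"xyz":[0,0,0],"roll":0,"grip":0},
  ],
)

```text
time_s: 60.47
position: [0.5824, -0.1621, 0.0906]
tcp_rot: [[-0.115, 0.993, 0.0], [0.993, 0.115, -0.0], [-0.0, 0.0, -1.0]]
force: [0.6, -0.6, -4.2]
opening: 0.204
grasp_force: 30.0
```

Contact is expected at about 86.4.

Request:
move_arm(
  increments=[
    {"xyz":[0,0,1.5],"roll":0,"grip":0},
    {"xyz":[0,0,1],"roll":0,"grip":0},
    {"xyz":[0,0,0.8],"roll":0,"grip":0},
    {"xyz":[0,0,0],"roll":0,"grip":0},
    {"xyz":[0,0,0],"roll":0,"grip":0},
  ],
)

```text
time_s: 60.88
position: [0.5823, -0.1621, 0.0871]
tcp_rot: [[-0.115, 0.993, -0.0], [0.993, 0.115, 0.0], [0.0, -0.0, -1.0]]
force: [-0.5, 0.7, -4.9]
opening: 0.2
grasp_force: 30.0
```

Request:
move_arm(
  increments=[
    {"xyz":[0,0,0.6],"roll":0,"grip":0},
    {"xyz":[0,0,0],"roll":0,"grip":0},
    {"xyz":[0,0,0],"roll":0,"grip":0},
  ],
)

```text
time_s: 61.13
position: [0.5824, -0.1621, 0.0866]
tcp_rot: [[-0.115, 0.993, -0.0], [0.993, 0.115, 0.0], [0.0, -0.0, -1.0]]
force: [-0.1, 0.0, -4.5]
opening: 0.197
grasp_force: 30.0
```

Request:
move_arm(
  increments=[
    {"xyz":[0,0,0.5],"roll":0,"grip":0},
    {"xyz":[0,0,0],"roll":0,"grip":0},
    {"xyz":[0,0,0],"roll":0,"grip":0},
  ],
)

```text
time_s: 61.38
position: [0.5825, -0.1621, 0.0863]
tcp_rot: [[-0.115, 0.993, 0.0], [0.993, 0.115, -0.0], [-0.0, 0.0, -1.0]]
force: [-0.4, -1.1, -4.1]
opening: 0.194
grasp_force: 30.0
```

Request:
move_arm(
  increments=[
    {"xyz":[0,0,0.5],"roll":0,"grip":0},
    {"xyz":[0,0,0],"roll":0,"grip":0},
    {"xyz":[0,0,0],"roll":0,"grip":0},
  ],
)

```text
time_s: 61.63
position: [0.5825, -0.1622, 0.0863]
tcp_rot: [[-0.115, 0.993, 0.001], [0.993, 0.115, -0.0], [-0.0, 0.0, -1.0]]
force: [-2.0, 1.1, 2.2]
opening: 0.194
grasp_force: 30.0
```

Request:
move_arm(
  increments=[
    {"xyz":[0,0,0.4],"roll":0,"grip":0},
    {"xyz":[0,0,0],"roll":0,"grip":0},
    {"xyz":[0,0,0],"roll":0,"grip":0},
  ],
)

```text
time_s: 61.88
position: [0.5826, -0.1622, 0.0862]
tcp_rot: [[-0.115, 0.993, 0.001], [0.993, 0.115, -0.0], [-0.0, 0.001, -1.0]]
force: [-2.2, 0.7, 5.5]
opening: 0.194
grasp_force: 30.0
```

Contact made. Releasing and backing off upward.

Request:
move_arm(
  increments=[
    {"xyz":[0,0,-0.6],"roll":0,"grip":70},
    {"xyz":[0,0,0],"roll":0,"grip":70},
    {"xyz":[0,0,0],"roll":0,"grip":70},
    {"xyz":[0,0,0],"roll":0,"grip":70},
    {"xyz":[0,0,0],"roll":0,"grip":70},
  ],
)

```text
time_s: 62.3
position: [0.5825, -0.1622, 0.0857]
tcp_rot: [[-0.115, 0.993, 0.0], [0.993, 0.115, -0.0], [-0.0, 0.0, -1.0]]
force: [0.9, 0.4, -0.2]
opening: 0.488
grasp_force: 0.0
```

Request:
move_arm(
  increments=[
    {"xyz":[0,0,-12],"roll":0,"grip":70},
    {"xyz":[0,0,-25],"roll":0,"grip":70},
    {"xyz":[0,0,-35],"roll":0,"grip":70},
    {"xyz":[0,0,-35],"roll":0,"grip":100},
    {"xyz":[0,0,-20],"roll":0,"grip":100},
  ],
)

```text
time_s: 62.72
position: [0.5841, -0.1628, 0.2176]
tcp_rot: [[-0.115, 0.993, 0.006], [0.993, 0.115, -0.003], [-0.003, 0.005, -1.0]]
force: [-0.5, -0.1, -0.1]
opening: 0.774
grasp_force: 0.0
```

Request:
move_arm(
  increments=[
    {"xyz":[0,0,0],"roll":0,"grip":100},
    {"xyz":[0,0,0],"roll":0,"grip":100},
    {"xyz":[0,0,0],"roll":0,"grip":100},
  ],
)

```text
time_s: 62.97
position: [0.5817, -0.1618, 0.2125]
tcp_rot: [[-0.115, 0.993, -0.001], [0.993, 0.115, 0.001], [0.001, -0.001, -1.0]]
force: [-0.6, 0.2, -0.9]
opening: 0.962
grasp_force: 0.0
```

```bash
python3 - <<'E'
from h import *
look("w","weight_black weight_brass board base book_red",pic="w10")
look("t","tray book_green book_ochre paste_jar","top")
s=bot.read_state();print(s["time_s"],s["position"],s["force"])
E
```

```text
weight_black 0.8 2197 zmed 0.1091 [[576.6, -105.4], [16.6, 17.2], 6.6]
weight_brass 0.68 1986 zmed 0.1091 [[583.1, -164.4], [16.8, 17.2], 6.8]
board 0.74 1842 zmed 0.0552 [[579.3, -132.5], [52.1, 111.3], 6.6]
base 0.6 8906 zmed 0.0183 [[611.8, -124.3], [120.0, 150.1], 6.9]
book_red 0.77 1092 zmed 0.04 [[545.4, -135.8], [13.8, 85.5], 6.6]
tray 0.92 702 zmed 0.019 [[582.8, 340.8], [127.2, 63.5], 64.2]
book_green 0.43 155 zmed 0.0831 [[575.9, -92.5], [18.1, 39.3], 89.9]
paste_jar 0.97 608 zmed 0.0845 [[398.1, 20.2], [58.7, 50.5], 75.8]
63.5167 [ 0.58232769 -0.16210098  0.21262254] [ 0.31427041 -0.30039788 -0.73726418]
```

View pics/w10.png

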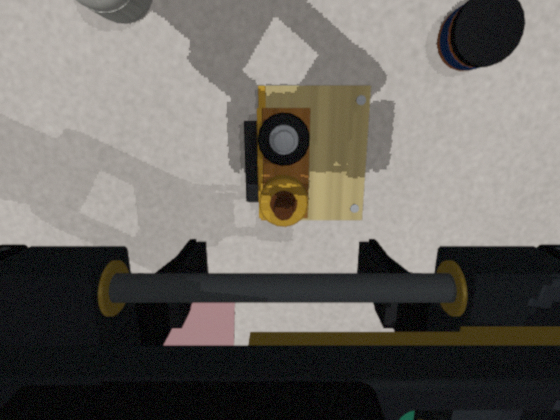

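The last picture shows both weights upright side by side on the board (knobs at (284,139) and (285,205)) and the black spine strip uncovered at column 250. The arm is clear.

```bash
python3 -c "
from rig import bot
print(bot.hand_in())"
```

```text
the job is handed in; nothing more can be done
None
```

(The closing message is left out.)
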